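Load a flanged ring mandrel into the bench holder

TASK

Carry the flanged brass ring mandrel upright to the wooden step of the bench holder and slide it sideways into the slotted steel plate, flange underneath the plate, past the two sprung balls and fully home against the stop screw. Feel for the stop, and keep it pressed there with about 12 N for half a second, never pushing with more than 20 N. Let go, slide the red-knobbed keeper bolt fully shut across the slot behind it, leave everything upright and undisturbed, and take the hand away.

Things in the scene. Friction and masses are not known exactly. Their poses are not given: they have to be found in the camera images.
- mandrel_center (a point): Centre of the flanged brass ring mandrel: loose, upright, 100 mm tall, 0.2 to 0.45 kg; the only mandrel with a flange (plain steel and wooden ones stand near it). The point is on its axis 50 mm above its underside, z axis up. From the bottom: flange 44 mm diameter, 6 mm thick; neck 24 mm diameter up to 26 mm; grip 20 mm diameter up to 80 mm; tip 16 mm diameter up to 100 mm.
- holder: Mandrel holder, fixed. Origin at bench height on the slot's centreline, where the mandrel's axis stands when home with the stop screw fully forward. x points along the slot inwards, from open mouth to stop; z up. Wooden base x -125 to 75, y -50 to 110 mm. Steel plate 5 mm thick: underside 17, top 22 mm above the bench. Under it a channel 52 mm wide, 9 mm high for the flange.
- step (a point): A point on top of the open wooden step in front of the slot, on the slot's centreline, 92 mm before the holder's origin and 8 mm above the bench. The step is clear from x = -125 to -55 mm in the holder's frame and runs on level under the plate as the channel's floor. Axes as the holder's.
- slot_mouth (a point): Middle of the slot's open mouth at the plate's front edge, on the plate's top, 55 mm before the holder's origin and 22 mm above the bench. The mouth is 52 mm wide here and narrows by 20 mm further in to the slot's 27 mm. Axes as the holder's.
- slot_balls (a point): Point on the slot's centreline midway between two sprung brass balls (10 mm diameter), 10 mm before the holder's origin. Each sticks 4 mm into the slot from its side. Pushing the 24 mm neck past them takes about 4 to 10 N, felt from about 9 mm before this point up to it; then it runs freely again, up to the stop.
- stop: Dark steel stop block with its brass stop screw, at the slot's closed end, 36 mm past the holder's origin, top 33 mm high. Origin and axes are the holder's: they do not show the screw. Its rigid tip, 27 mm above the bench, is set anywhere within 20 mm and not measured: the mandrel's axis is home 0 to 20 mm past the holder's origin, to be found by feel.
- keeper_knob (a point): Grip point of the keeper bolt's red knob, an upright cylinder of 12 mm diameter from 28 to 54 mm above the bench; the point is on its axis at 49 mm. Fully open it is at x -18.5, y 88 mm in the holder's frame. The flat bolt under it lies on the plate (y 22 to 97 mm when open, up to 28 mm high), under a steel strap 31 mm high at y 28 to 37 mm.
- keeper (a joint): Travel of the keeper bolt in m: 0 open (it starts between 0 and 0.006), 0.040 fully shut at its end stop. It moves along the holder's -y and shuts across the slot behind the mandrel's neck. Friction about 1.5 N; it stays where it is left.

How it is judged:
By the outcome, as a careful person would: the job done as asked, in the order asked, and still so for the second after the job is handed in, with the robot touching nothing.
It also fails if it takes over 72 s, if anything falls off the work surface, if the arm or the gripper's body presses on something with over 40 N, if the wrist force passes 120 N, or if a joint passes its speed limit or range.

ROBOT

A 7-joint arm with a two-finger parallel gripper is mounted at the origin on the work surface. World frame = base frame: x ahead of the robot, y to its left, z up, the work surface at z = 0. Lengths are in m, angles in rad, forces in N, time in s.
With the tool pointing down it reaches from about 0.425 to 0.875 m from the base axis. Payload 4.7 kg.
Tool frame: the origin (TCP) lies midway between the tips of the shut fingers; the grasp point (between the pads) lies 19 mm behind it; z points along the fingers, y is the direction in which the jaws open and shut (so a half turn about z gives the same grasp; the last joint's range is limited). The gripper opens to 87 mm and grips with 3 to 60 N. Pads are 19 mm wide; open, the fingers measure 117 mm over their backs; the gripper's body (75 mm by 190 mm) begins 51 mm behind the grasp point.
Start: joints at [1.358, 0.321, -0.07, 1.45, 0.023, 1.371, -0.057], TCP at [0.146, -0.633, 0.223] pointing down, gripper open.
Joint ranges: [-2.86, 2.86], [-0.3, 2.09], [-1.38, 1.24], [0.06, 2.45], [-1.56, 4.7], [0.09, 2.05], [-2.69, 2.69]. Speed limits (rad/s): [2.57, 2.57, 3.14, 3.14, 3.14, 3.14, 3.14].

INTERFACE

Orientations are given as a rotation vector (axis times angle).
In Python, from bench import get_state, cams, job gives the robot as it stands.
- The arm moves only by the shell command python3 -m inch 'ROWS' [FORCE]. ROWS is text: rows parted by semicolons, each of 7 numbers parted by spaces: the shift along the tool's x, y, z in mm, then the turn, a rotation vector about the tool's x, y, z in rad, then the opening in per cent of the stroke, from 0 (shut) to 100 (fully open). A call has 1 to 20 rows; each row shifts and turns the pose as measured when the row begins, along the tool's axes as they then stand; what a row does not reach is not made up. A row lasts 1/10 s, in which the tool goes at most 50 mm and 8.59 degrees, less where a joint would pass 70% of its speed; a pose out of reach is approached as far as the arm can. A call with a gripper value outside its range is refused whole. The fingers move at their own pace and stop on an object; FORCE is the grip in N (left out, the last holds). Time passes only in rows, so rows that do not move let the fingers close. It gives the time, the measured TCP pose, the force and the opening at its end, in the units of the state.
- get_state(): the state, without advancing time (a new reading comes with each control period).
- cams.get_image(name): name is "scene" or "top" or "wrist"; returns the picture (480x640x3 uint8, red, green, blue); there is no depth.
- cams.camera_info(name): a dict with "intrinsics" (3x3 intrinsics, pixels), "eye" and "orientation" of the camera in the world; the wrist camera has in their place "mount" (4x4, takes a point from camera to tool coordinates, whose origin is the TCP and whose axes are the flange's). Camera axes: x right, y down, z forward; pixel columns grow to the right and rows downward; lengths in m; the calibration is good to about 2 mm. A picture is of the moment at which its call begins: read the wrist's pose just before it. camera_info takes no time and is no camera call.
- job.close_job(): hands the job in, once; it reports no verdict.
The state is a dict: "time": time; "joint_positions": joint angles; "qd": joint speeds; "joint_torque": joint torques, N m; "position": TCP position; "tool_rot": TCP orientation; "ft_force": force on the tool from outside, world axes, zero at the start; "torque": the same for the moment, N m; "grip_width": opening from 0.0 (shut) to 1.0 (fully open).
Only numpy, scipy, OpenCV 4.12 (cv2) and the standard library are available. Lean on these libraries where they do the work, as an engineer would, in place of code of your own. Each camera call takes 0.05 s, during which the arm holds its last target.

## Working session

There is one attempt and no reset: what is moved stays moved. The work goes in short steps, Python scripts to look and compute and a shell command to move; the robot and the scene stay as the last step left them, time stands still between calls to the robot, and variables do not carry over. Pictures are saved under pics/ and viewed, and the job is handed in when it is done.

```bash
ls; mkdir -p pics; python3 - <<'E'
from bench import get_state, cams, job
import cv2,numpy as np
s=get_state()
for k,v in s.items(): print(k,np.round(v,4))
for n in ["scene","top","wrist"]:
    print(n,cams.camera_info(n))
    cv2.imwrite(f"pics/{n}0.png",cams.get_image(n)[:,:,::-1])
E
```

```text
pics
time 0.0
joint_positions [ 1.3581  0.3218 -0.0701  1.4517  0.0226  1.3708 -0.0569]
qd [ 0.0004  0.0009  0.0011 -0.     -0.0003 -0.0002  0.0007]
joint_torque [-7.00000e-04 -4.91292e+01 -4.04000e-01 -3.12530e+01 -6.40000e-02
  4.37000e-02  2.00000e-04]
position [ 0.146  -0.6328  0.2215]
tool_rot [-3.1196e+00 -3.5530e-01  5.0000e-04]
ft_force [ 0.5995 -0.0403 -0.6778]
torque [ 0.0209 -0.0648  0.0066]
grip_width 0.9983
scene {'intrinsics': array([[504.46531013,   0.        , 322.37428663],
       [  0.        , 504.46531013, 243.83078234],
       [  0.        ,   0.        ,   1.        ]]), 'eye': array([0.92965676, 0.44122728, 0.47121143]), 'orientation': array([-0.8736662 , -2.37828672,  1.23883302])}
top {'intrinsics': array([[571.85119045,   0.        , 315.86786268],
       [  0.        , 571.85119045, 233.40996228],
       [  0.        ,   0.        ,   1.        ]]), 'eye': array([ 0.41773436, -0.03451081,  0.94218004]), 'orientation': array([-2.14143148,  2.14481119, -0.11825602])}
wrist {'intrinsics': array([[398.02725486,   0.        , 323.66117986],
       [  0.        , 398.02725486, 245.79198557],
       [  0.        ,   0.        ,   1.        ]]), 'mount': array([[ 1.18151805e-03, -9.69375798e-01, -2.45579248e-01,
         6.70989209e-02],
       [ 9.99999249e-01,  1.06543118e-03,  6.05564032e-04,
        -6.10546103e-04],
       [-3.25371328e-04, -2.45579779e-01,  9.69376328e-01,
        -1.61952206e-01],
       [ 0.00000000e+00,  0.00000000e+00,  0.00000000e+00,
         1.00000000e+00]])}
```

View pics/top0.png

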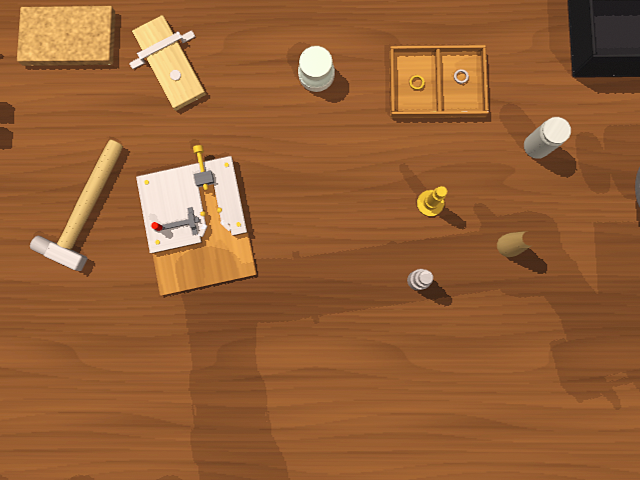

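View pics/scene0.png

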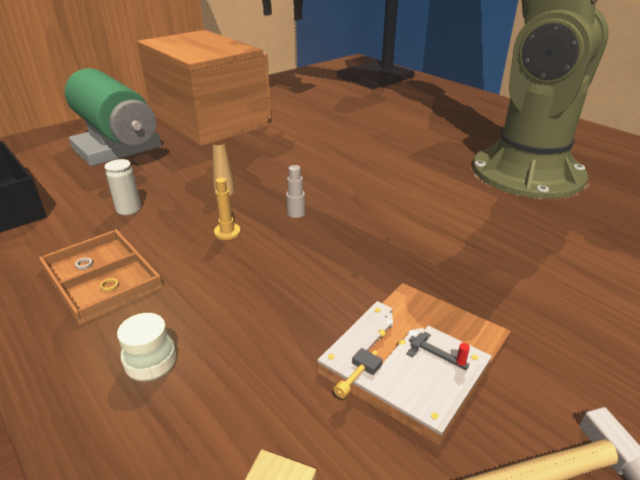

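View pics/wrist0.png

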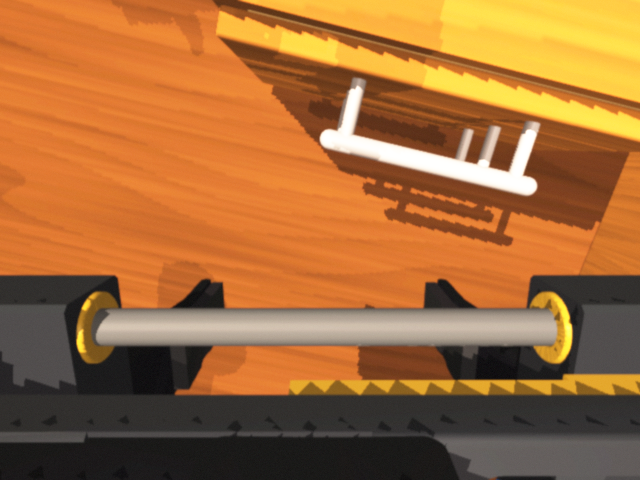

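```bash
python3 - <<'E'
import cv2
t=cv2.imread("pics/top0.png"); s=cv2.imread("pics/scene0.png")
cv2.imwrite("pics/c1.png",cv2.resize(t[135:305,125:270],None,fx=4,fy=4,interpolation=cv2.INTER_CUBIC)[:600])
cv2.imwrite("pics/c1b.png",cv2.resize(t[225:305,125:270],None,fx=5,fy=5,interpolation=cv2.INTER_CUBIC))
cv2.imwrite("pics/c2.png",cv2.resize(t[170:230,400:470],None,fx=8,fy=8,interpolation=cv2.INTER_CUBIC))
cv2.imwrite("pics/c3.png",cv2.resize(s[280:440,310:520],None,fx=3.7,fy=3.7,interpolation=cv2.INTER_CUBIC))
cv2.imwrite("pics/c4.png",cv2.resize(s[165:245,195:265],None,fx=7,fy=7,interpolation=cv2.INTER_CUBIC))
E
```

```text
(no output)
```

View pics/c1.png

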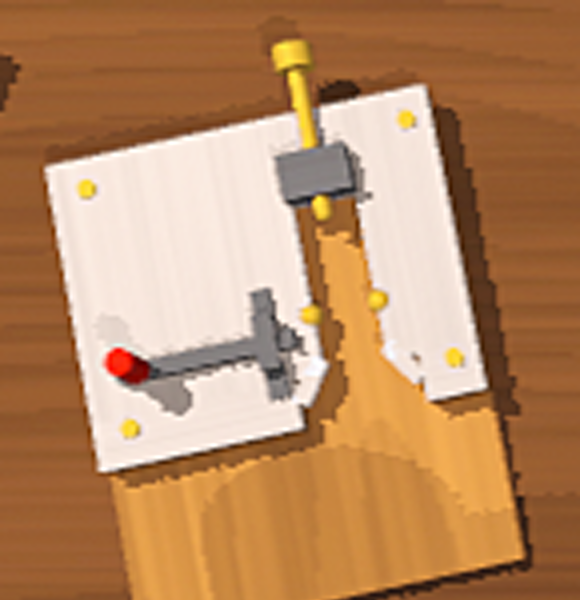

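View pics/c1b.png

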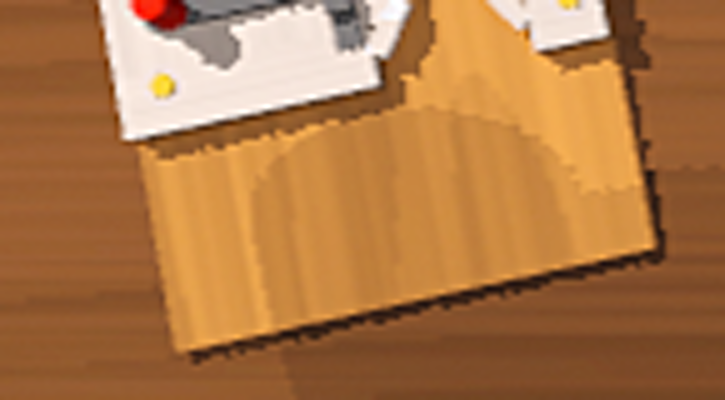

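View pics/c2.png

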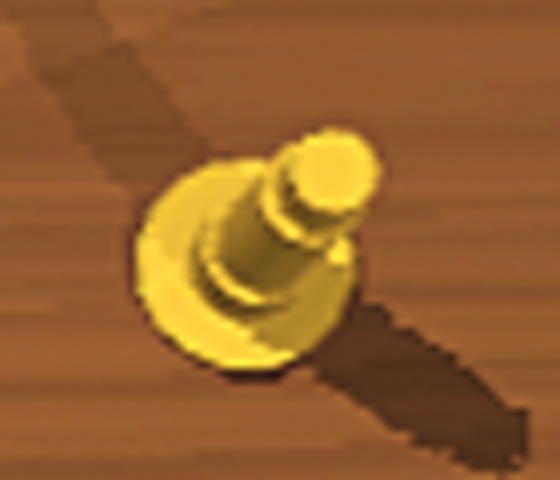

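View pics/c3.png

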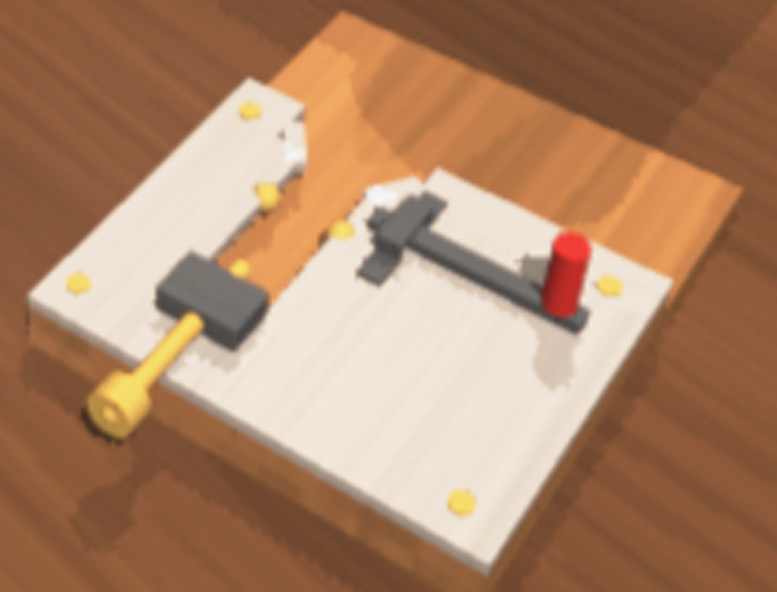

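View pics/c4.png

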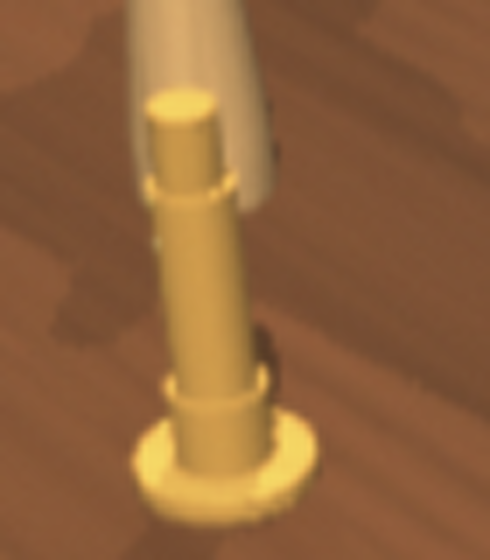

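```bash
cat > h.py <<'E'
import numpy as np
from scipy.spatial.transform import Rotation as R
from scipy.optimize import least_squares
from bench import get_state, cams, job
def proj(n,P):
    i=cams.camera_info(n); P=np.atleast_2d(P)
    Rm=R.from_rotvec(i['orientation']).as_matrix()
    c=(P-i['eye'])@Rm; q=c@np.asarray(i['intrinsics']).T
    return q[:,:2]/q[:,2:]
def projw(P,s):
    i=cams.camera_info('wrist'); P=np.atleast_2d(P); M=i['mount']
    t=(P-s['position'])@R.from_rotvec(s['tool_rot']).as_matrix()
    c=(t-M[:3,3])@M[:3,:3]; q=c@np.asarray(i['intrinsics']).T
    return q[:,:2]/q[:,2:]
def hold(p,L):
    c,s=np.cos(p[2]),np.sin(p[2]); L=np.atleast_2d(L)
    return np.c_[p[0]+c*L[:,0]-s*L[:,1],p[1]+s*L[:,0]+c*L[:,1],L[:,2]]
E
python3 - <<'E'
from h import *
L=np.array([[75,110,22],[75,-50,22],[-55,110,22],[-55,-50,22],[-125,110,8],[-125,-50,8]])/1000
T=np.array([[45,168],[427,85],[101,471],[488,386]])/4+[124.6,134.6]
T=np.r_[T,np.array([[180,352],[657,245]])/5+[124.6,224.6]]
S=np.array([[488,570],[30,295],[670,283],[250,80],[742,188],[343,12]])/3.7+[309.6,279.6]
def f(p,w=(1,1)): return np.r_[w[0]*(proj('top',hold(p,L))-T).ravel(),w[1]*(proj('scene',hold(p,L))-S).ravel()]
for w in [(1,1),(1,0),(0,1)]:
    r=least_squares(f,[.5,.2,.1],args=(w,)); print(w,r.x,np.degrees(r.x[2]),np.round(f(r.x),1))
for n,z,tp,sp in [('tip',.1,np.array([337,170])/8+[399.6,169.6],np.array([182,105])/7+[194.6,164.6]),('fl',.006,np.array([247,265])/8+[399.6,169.6],np.array([225,455])/7+[194.6,164.6])]:
    for w in [(1,1),(1,0),(0,1)]:
        g=lambda p:np.r_[w[0]*(proj('top',[p[0],p[1],z])-tp).ravel(),w[1]*(proj('scene',[p[0],p[1],z])-sp).ravel()]
        r=least_squares(g,[.4,-.2]); print(n,w,r.x,r.fun)
E
```

```text
(1, 1) [0.58680887 0.16033514 0.21460575] 12.296003616363652 [-0.  -0.6 -1.1 -0.4 -0.3 -0.1 -0.9  0.1 -1.  -0.3 -0.7  0.1  0.  -1.5
 -0.9 -0.   0.6 -0.8 -0.8 -0.6  0.1 -0.1 -0.5 -0.5]
(1, 0) [0.58653692 0.1593064  0.2169531 ] 12.430497110334953 [ 0.5 -0.3 -0.6 -0.3  0.4  0.2 -0.2  0.2 -0.1  0.   0.1  0.2 -0.4 -2.4
 -1.2 -0.5 -0.  -1.5 -1.3 -1.1 -0.6 -0.8 -1.2 -0.9]
(0, 1) [0.58723017 0.16102843 0.21270051] 12.186841710884826 [-0.4 -1.  -1.4 -0.7 -0.8 -0.5 -1.4 -0.1 -1.5 -0.6 -1.2 -0.   0.1 -0.7
 -0.8  0.4  0.9 -0.1 -0.5 -0.2  0.5  0.5 -0.2 -0.1]
tip (1, 1) [ 0.59250496 -0.20346968] [-0.55801818  0.30840465 -0.61299434 -0.76524709]
tip (1, 0) [ 0.59297026 -0.2043128 ] [ 0.00000000e+00  5.68434189e-14 -0.00000000e+00 -0.00000000e+00]
tip (0, 1) [ 0.59311025 -0.20061269] [-0.00000000e+00 -0.00000000e+00 -5.65592018e-12  2.04636308e-12]
fl (1, 1) [ 0.59256439 -0.20335561] [-0.47349398  0.01102838 -0.31052308 -0.76035229]
fl (1, 0) [ 0.59257966 -0.20413712] [ 0.  0. -0. -0.]
fl (0, 1) [ 0.59339686 -0.20101374] [-0.00000000e+00 -0.00000000e+00 -2.18847163e-12  8.24229573e-13]
```

```bash
python3 - <<'E'
from h import *
# two-view: steel top center scene (294,169), top (426,276); base scene (296,210) ; wood tip scene (219,147)?
def tri(tp,sp):
    g=lambda p:np.r_[(proj('top',p)-tp).ravel(),(proj('scene',p)-sp).ravel()]
    r=least_squares(g,[.5,-.2,.05]); print(r.x,np.round(r.fun,1))
tri([426,276],[294,169]); tri([524,240],[219,147]); tri([500,246],[226,192])
E
python3 -m inch '20 -12 0 0 0 0 100; 20 -12 0 0 0 0 100'
python3 -c "
from h import *
s=get_state();print(s['joint_positions'],s['position'],s['tool_rot'])"
```

```text
[ 0.46605179 -0.1794806   0.08568095] [-0.4  0.5 -0.7 -0.1]
[ 0.52056823 -0.32639442  0.09091513] [ 0.3 -0.5  0.7  0.1]
[ 0.52180366 -0.3175016   0.00220215] [ 0.5 -0.7  1.   0.2]
time: 0.35
position: [0.176, -0.6016, 0.2202]
tool_rot: [-3.12, -0.344, 0.004]
ft_force: [0.3, 0.5, -0.1]
grip_width: 1.0
[ 1.31615167  0.27661042 -0.09019615  1.51221507  0.02739764  1.35713193
 -0.12740154] [ 0.17595059 -0.60160733  0.22015392] [-3.11999821 -0.34446707  0.00447842]
```

```bash
cat >> h.py <<'E'
def togo(pos,yaw):
    s=get_state(); Rm=R.from_rotvec(s['tool_rot'])
    y=np.array([np.cos(yaw),np.sin(yaw),0]); z=np.array([0,0,-1.]); x=np.cross(y,z)
    Rt=R.from_matrix(np.c_[x,y,z])
    d=Rm.inv().apply(np.asarray(pos)-s['position'])*1000
    w=(Rm.inv()*Rt).as_rotvec()
    print('t',s['time'],'shift mm',np.round(d,1),'rot',np.round(w,4),np.degrees(np.linalg.norm(w)).round(1),'F',np.round(s['ft_force'],1),'g',round(s['grip_width'],3))
E
python3 -c "
from h import *
togo([.5926,-.2034,.13],np.radians(12.3))"
python3 -m inch '36 -21 -1 0 0 0 100; 36 -21 -1 0 0 0 100; 36 -21 -1 0 0 0 100; 36 -21 -1 0 0 0 100; 36 -21 -1 0 0 0 100; 36 -21 -1 0 0 0 100; 36 -21 -1 0 0 0 100; 36 -21 -1 0 0 0 100; 36 -21 -1 0 0 0 100;36 -21 -1 0 0 0 100'
python3 -c "
from h import *
togo([.5926,-.2034,.13],np.radians(12.3))"
```

```text
t 0.35 shift mm [ 493.7 -297.5   89.8] rot [-4.3000e-03 -3.0000e-04 -1.5655e+00] 89.7 F [ 0.3  0.5 -0.1] g 1.0
time: 1.35
position: [0.4877, -0.3096, 0.2263]
tool_rot: [-3.12, -0.328, 0.012]
ft_force: [0.5, 0.2, -0.5]
grip_width: 0.997
t 1.35 shift mm [125.4 -81.5  95.8] rot [-9.700e-03  1.200e-03 -1.576e+00] 90.3 F [ 0.5  0.2 -0.5] g 0.997
```

```bash
python3 -m inch '0 0 0 0 0 -0.145 100;0 0 0 0 0 -0.145 100;0 0 0 0 0 -0.145 100;0 0 0 0 0 -0.145 100;0 0 0 0 0 -0.145 100;0 0 0 0 0 -0.145 100;0 0 0 0 0 -0.145 100;0 0 0 0 0 -0.145 100;0 0 0 0 0 -0.145 100;0 0 0 0 0 -0.145 100;0 0 0 0 0 -0.145 100'
python3 - <<'E'
from h import *
import cv2
togo([.5926,-.2034,.13],np.radians(12.3))
s=get_state()
cv2.imwrite("pics/w1.png",cams.get_image('wrist')[:,:,::-1])
print(projw([[.5926,-.2034,.1],[.5926,-.2034,.0]],s))
E
```

```text
time: 2.45
position: [0.4928, -0.298, 0.2226]
tool_rot: [-1.868, -2.506, -0.004]
ft_force: [-0.5, 1.1, 0.7]
grip_width: 0.996
t 2.45 shift mm [ 60.9 123.3  92.6] rot [-0.0077 -0.0135  0.075 ] 4.4 F [-0.5  1.1  0.7] g 0.996
[[500.27527    155.21934822]
 [455.21590444 154.05385876]]
```

View pics/w1.png

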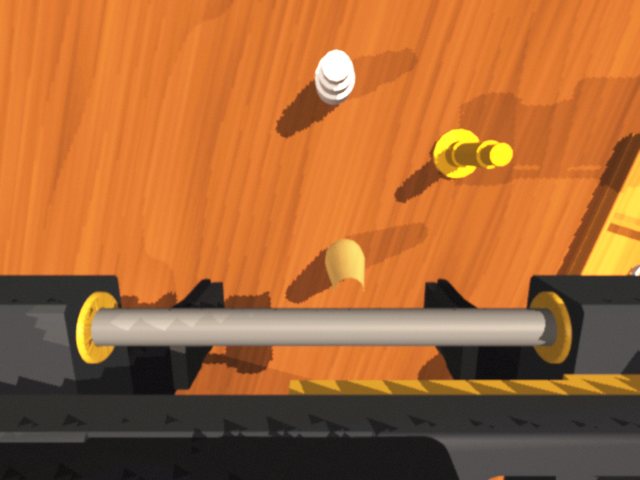

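```bash
python3 -m inch '16 31 5 -0.002 -0.003 0.019 100;16 31 5 -0.002 -0.003 0.019 100;16 31 5 -0.002 -0.003 0.019 100;14 31 5 -0.002 -0.003 0.019 100;0 0 0 0 0 0 100'
python3 - <<'E'
from h import *
togo([.5926,-.2034,.13],np.radians(12.3))
E
```

```text
time: 3.0
position: [0.5978, -0.2061, 0.2002]
tool_rot: [-1.993, -2.426, 0.0]
ft_force: [-0.1, 0.5, -0.8]
grip_width: 0.999
t 3.0 shift mm [ 3.5 -4.5 70.2] rot [-0.0015 -0.0014 -0.0196] 1.1 F [-0.1  0.5 -0.8] g 0.999
```

```bash
python3 -m inch '2 -2 20 0 0 -0.01 100;1.5 -2.5 20 0 0 -0.01 100;0 0 20 0 0 0 100;0 0 10 0 0 0 100;0 0 0 0 0 0 100'
python3 - <<'E'
from h import *
togo([.5926,-.2034,.034],np.radians(12.3))
E
```

```text
time: 3.5
position: [0.5918, -0.2039, 0.1275]
tool_rot: [-1.979, -2.437, 0.003]
ft_force: [-0.2, -0.0, 0.3]
grip_width: 1.002
t 3.5 shift mm [ 0.3  1.1 93.5] rot [-0.0031 -0.001  -0.008 ] 0.5 F [-0.2 -0.   0.3] g 1.002
```

```bash
python3 -m inch '0.3 1 20 -0.003 -0.001 -0.008 100;0 0 20 0 0 0 100;0 0 20 0 0 0 100;0 0 20 0 0 0 100;0 0 8 0 0 0 100;0 0 3 0 0 0 100;0 0 0 0 0 0 100'
python3 - <<'E'
from h import *
import cv2
togo([.5926,-.2034,.034],np.radians(12.3))
cv2.imwrite("pics/w2.png",cams.get_image('wrist')[:,:,::-1])
E
```

```text
time: 4.2
position: [0.5967, -0.2085, 0.0411]
tool_rot: [1.976, 2.429, 0.002]
ft_force: [-0.0, -0.1, 1.0]
grip_width: 1.0
t 4.2 shift mm [ 5.9 -3.   7. ] rot [ 0.0077  0.0074 -0.0098] 0.8 F [-0.  -0.1  1. ] g 1.0
```

View pics/w2.png

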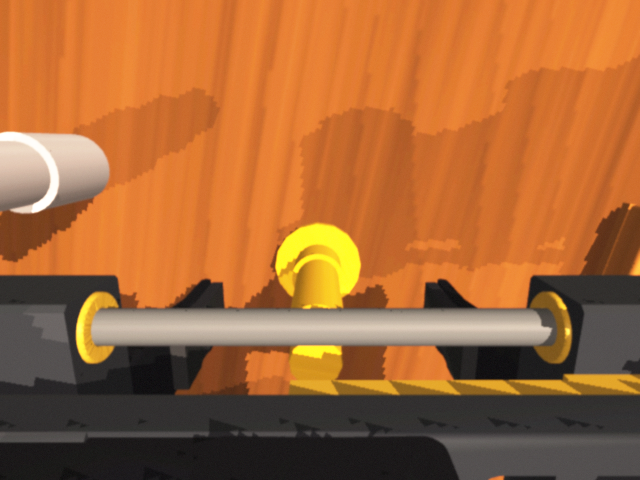

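```bash
python3 -m inch '3 -1.5 3 0.004 0.004 -0.005 100;3 -1.5 3 0.004 0.003 -0.005 100;0 0 0 0 0 0 100'
python3 - <<'E'
from h import *
togo([.5926,-.2034,.034],np.radians(12.3))
s=get_state(); print(projw([[.5926,-.2034,.026],[.5926,-.2034,.006],[.5926,-.2034,.1]],s))
E
```

```text
time: 4.55
position: [0.5943, -0.2035, 0.0378]
tool_rot: [1.967, 2.444, 0.001]
ft_force: [0.6, 0.2, 0.3]
grip_width: 0.998
t 4.55 shift mm [ 0.4 -1.6  3.8] rot [0.0031 0.0027 0.0007] 0.2 F [0.6 0.2 0.3] g 0.998
[[319.16783997 293.41013167]
 [319.4777092  279.21192947]
 [317.09882274 388.21246231]]
```

```bash
python3 -m inch '0.4 -1.6 3.5 0.003 0.003 0 100;0 0 0.5 0 0 0 100;0 0 0 0 0 0 60' 30
python3 - <<'E'
from h import *
togo([.5926,-.2034,.034],np.radians(12.3))
E
```

```text
time: 4.85
position: [0.5928, -0.2033, 0.034]
tool_rot: [1.969, 2.447, 0.001]
ft_force: [-0.3, 0.3, 0.4]
grip_width: 0.965
t 4.85 shift mm [-0.  -0.2 -0. ] rot [ 0.0005 -0.      0.001 ] 0.1 F [-0.3  0.3  0.4] g 0.965
```

```bash
python3 -m inch '0 0 0 0 0 0 35;0 0 0 0 0 0 35;0 0 0 0 0 0 35;0 0 0 0 0 0 28;0 0 0 0 0 0 0;0 0 0 0 0 0 0;0 0 0 0 0 0 0;0 0 0 0 0 0 0' 20
python3 - <<'E'
from h import *
togo([.5926,-.2034,.034],np.radians(12.3))
E
```

```text
time: 5.65
position: [0.5929, -0.2035, 0.0341]
tool_rot: [1.969, 2.447, 0.001]
ft_force: [-0.3, 0.3, -0.2]
grip_width: 0.265
t 5.65 shift mm [ 0.1 -0.3  0.1] rot [0.0007 0.0001 0.0008] 0.1 F [-0.3  0.3 -0.2] g 0.265
```

```bash
python3 -m inch '0 0 0 0 0 0 0;0 0 0 0 0 0 0;0 0 0 0 0 0 0;0 0 0 0 0 0 0' 50
python3 - <<'E'
from h import *
togo([.5926,-.2034,.034],np.radians(12.3))
E
```

```text
time: 6.05
position: [0.5928, -0.2035, 0.034]
tool_rot: [1.97, 2.447, 0.001]
ft_force: [0.7, 0.3, -0.6]
grip_width: 0.218
t 6.05 shift mm [ 0.2 -0.2  0. ] rot [0.0005 0.0001 0.0007] 0.1 F [ 0.7  0.3 -0.6] g 0.218
```

```bash
python3 -m inch '0 0 -6 0 0 0 0;0 0 -10 0 0 0 0;0 0 -15 0 0 0 0;0 0 -15 0 0 0 0;0 0 -15 0 0 0 0;0 0 -8 0 0 0 0;0 0 0 0 0 0 0'
python3 - <<'E'
from h import *
togo([.497,.1407,.1],np.radians(12.3))
E
```

```text
time: 6.75
position: [0.5922, -0.2033, 0.1091]
tool_rot: [-1.969, -2.447, -0.0]
ft_force: [-0.4, -0.1, -4.1]
grip_width: 0.22
t 6.75 shift mm [356.4 -19.4   9.2] rot [-0.0002 -0.0003  0.001 ] 0.1 F [-0.4 -0.1 -4.1] g 0.22
```

```bash
python3 -m inch '10 -0.5 0 0 0 0 0;20 -1 0 0 0 0 0;25 -1.5 0 0 0 0 0;25 -1.5 0 0 0 0 0;25 -1.5 0 0 0 0 0;25 -1.5 0 0 0 0 0;25 -1.5 0 0 0 0 0;25 -1.5 0 0 0 0 0;25 -1.5 0 0 0 0 0;25 -1.5 0 0 0 0 0;25 -1.5 0 0 0 0 0;25 -1.5 0 0 0 0 0;20 -1 0 0 0 0 0;10 -0.5 0 0 0 0 0;0 0 0 0 0 0 0'
python3 - <<'E'
from h import *
togo([.497,.1407,.1],np.radians(12.3))
E
```

```text
time: 8.25
position: [0.4821, 0.1298, 0.1003]
tool_rot: [-1.933, -2.452, 0.017]
ft_force: [-0.1, 0.0, -3.7]
grip_width: 0.215
t 8.25 shift mm [ 7.1 17.1  0. ] rot [-0.0206 -0.008   0.0211] 1.8 F [-0.1  0.  -3.7] g 0.215
```

```bash
python3 -m inch '3.5 8.5 10 -0.01 -0.004 0.01 0;3.5 8.5 10 -0.01 -0.004 0.01 0;0 0 10 0 0 0 0;0 0 0 0 0 0 0'
python3 - <<'E'
from h import *
import cv2
togo([.497,.1407,.07],np.radians(12.3))
s=get_state()
for n in ['wrist','top','scene']: cv2.imwrite(f"pics/{n}3.png",cams.get_image(n)[:,:,::-1])
s2=get_state();print(s['position'],s2['position'],s2['tool_rot'])
H=[.5868,.1603,np.radians(12.3)]
L=np.array([[-55,-26,22],[-55,26,22],[-35,-13.5,22],[-35,13.5,22],[-125,-50,8],[-125,110,8],[-55,110,22]])/1000
print(projw(hold(H,L),s).round(1))
t=cv2.imread("pics/top3.png"); sc=cv2.imread("pics/scene3.png")
cv2.imwrite("pics/c5.png",cv2.resize(t[135:305,125:270],None,fx=3.5,fy=3.5,interpolation=cv2.INTER_CUBIC))
cv2.imwrite("pics/c6.png",cv2.resize(sc[180:440,310:520],None,fx=2.3,fy=2.3,interpolation=cv2.INTER_CUBIC))
E
```

```text
time: 8.65
position: [0.4959, 0.1375, 0.0679]
tool_rot: [1.972, 2.445, -0.007]
ft_force: [-0.3, 0.2, -2.7]
grip_width: 0.218
t 8.65 shift mm [ 2.9  1.8 -2.2] rot [-0.0027  0.0036 -0.0013] 0.3 F [-0.3  0.2 -2.7] g 0.218
[0.49588021 0.13747121 0.06785013] [0.4974288  0.13818238 0.06967364] [ 1.97045506e+00  2.44245257e+00 -2.21406705e-03]
[[392.  310.6]
 [396.2 219.4]
 [429.1 289.7]
 [432.4 242.3]
 [272.  337.6]
 [261.9  52.4]
 [404.2  45.8]]
```

View pics/wrist3.png

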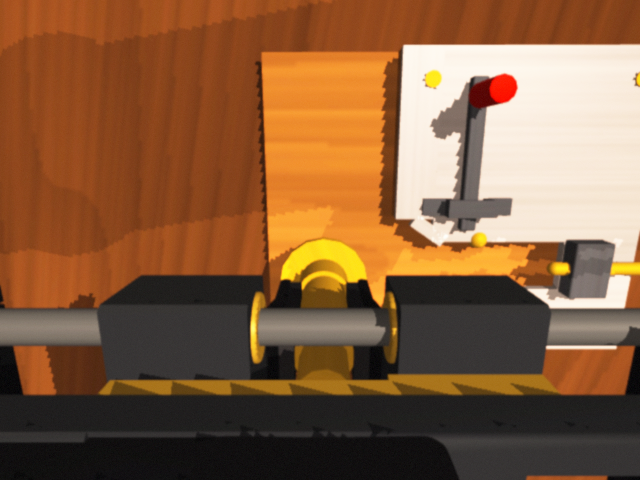

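View pics/c5.png

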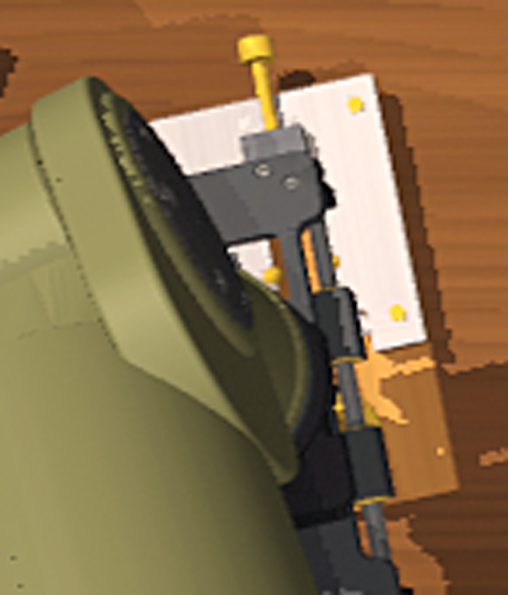

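View pics/c6.png

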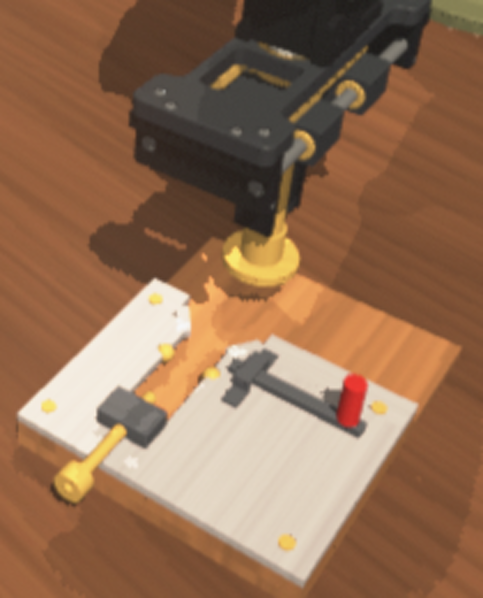

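```bash
python3 - <<'E'
from h import *
i=cams.camera_info('wrist');M=i['mount']
a=np.linspace(0,2*np.pi,361)
def pt(t):
    c=(t-M[:3,3])@M[:3,:3]; q=c@np.asarray(i['intrinsics']).T; return q[:,:2]/q[:,2:]
for ox in (-1,0,1):
  t=np.c_[22*np.cos(a)+ox,22*np.sin(a),np.full(361,28)]/1000; p=pt(t)
  print(ox,p.min(0),p.max(0))
togo([.497,.1407,.0435],np.radians(12.3))
E
python3 - <<'E'
import cv2
w=cv2.imread("pics/wrist3.png")
cv2.imwrite("pics/c7.png",cv2.resize(w[225:300,265:385],None,fx=6,fy=6,interpolation=cv2.INTER_CUBIC))
E
```

```text
-1 [279.18792106 242.15861712] [366.38253561 324.62807459]
0 [279.13575627 240.17816672] [366.4372473  322.84987412]
1 [279.08346345 238.19272534] [366.49209327 321.06742776]
t 8.8 shift mm [ 2.6  0.1 26.2] rot [ 0.001   0.0035 -0.0016] 0.2 F [-0.7  1.  -2.6] g 0.217
```

View pics/c7.png

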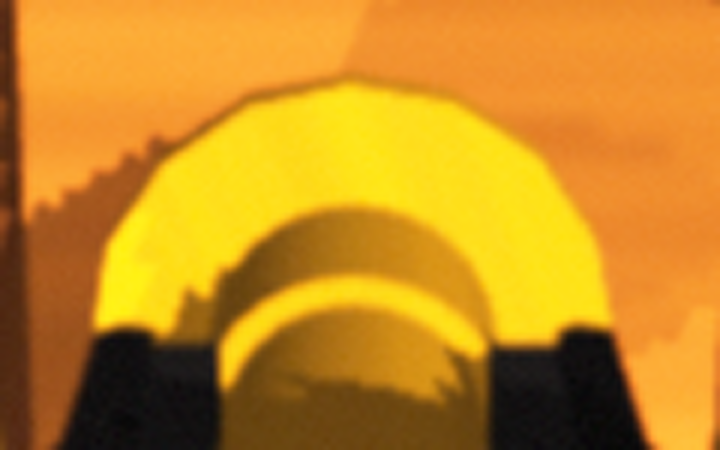

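```bash
cat >> h.py <<'E'
H=[.5868,.1603,np.radians(12.3)]
def goh(x,y,z):
    togo(hold(H,np.array([[x,y,z]])/1000)[0],H[2])
    s=get_state(); d=s['position']-[H[0],H[1],0]; c,n=np.cos(H[2]),np.sin(H[2]); f=s['ft_force']
    print('in holder mm',np.round([1000*(c*d[0]+n*d[1]),1000*(-n*d[0]+c*d[1]),1000*d[2]],1),'Fh',np.round([c*f[0]+n*f[1],-n*f[0]+c*f[1],f[2]],1))
E
python3 -m inch '1 0 8 0 0.002 0 0;1 0 8 0 0.002 -0.001 0;0 0 6 0 0 0 0;0 0 0 0 0 0 0'
python3 - <<'E'
from h import *
goh(-92,-.8,43)
E
```

```text
time: 9.2
position: [0.4977, 0.1391, 0.0468]
tool_rot: [1.972, 2.443, 0.003]
ft_force: [-0.7, -0.1, -3.1]
grip_width: 0.218
t 9.2 shift mm [ 0.9 -0.5  3.8] rot [ 0.0025  0.0002 -0.0021] 0.2 F [-0.7 -0.1 -3.1] g 0.218
in holder mm [-91.5  -1.7  46.8] Fh [-0.7  0.1 -3.1]
```

Lower in small steps to touch the step.

```bash
python3 -m inch '0.9 -0.5 3 0.002 0 -0.002 0;0 0 0.8 0 0 0 0;0 0 0 0 0 0 0'; python3 -c "
from h import *
goh(-92,-.8,42)"
python3 -m inch '0 0 0.8 0 0 0 0;0 0 0.8 0 0 0 0'; python3 -c "
from h import *
goh(-92,-.8,42)"
```

```text
time: 9.5
position: [0.4969, 0.1401, 0.0425]
tool_rot: [-1.97, -2.447, -0.0]
ft_force: [0.8, -0.0, -2.4]
grip_width: 0.221
t 9.5 shift mm [-0.2  0.1  0.5] rot [-0.0001 -0.0001  0.0004] 0.0 F [ 0.8 -0.  -2.4] g 0.221
in holder mm [-92.1  -0.6  42.5] Fh [ 0.8 -0.2 -2.4]
time: 9.7
position: [0.4971, 0.1403, 0.042]
tool_rot: [1.97, 2.447, -0.001]
ft_force: [-4.9, -2.6, 7.8]
grip_width: 0.218
t 9.7 shift mm [-0.3 -0.1 -0. ] rot [-0.0001  0.0006  0.0004] 0.0 F [-4.9 -2.6  7.8] g 0.218
in holder mm [-91.9  -0.5  42. ] Fh [-5.4 -1.5  7.8]
```

```bash
python3 -m inch '0 0 -0.8 0 0 0 0;0 3 -0.2 0 0 0 0;0 5 0 0 0 0 0;0 5 0 0 0 0 0;0 0 0 0 0 0 0'; python3 -c "
from h import *
goh(-60,-.8,42.8)"

```

```text
time: 10.2
position: [0.5119, 0.1432, 0.0431]
tool_rot: [1.97, 2.445, 0.002]
ft_force: [0.5, 0.4, -3.7]
grip_width: 0.22
t 10.2 shift mm [-0.1 16.9  0.4] rot [ 0.0021  0.0005 -0.    ] 0.1 F [ 0.5  0.4 -3.7] g 0.22
in holder mm [-76.9  -0.7  43.1] Fh [ 0.6  0.3 -3.7]
```

```bash
python3 -m inch '0 4 0.2 0.001 0 0 0;0 5 0.1 0.001 0 0 0;0 4 0 0 0 0 0;0 3 0 0 0 0 0;0 0 0 0 0 0 0'; python3 -c "
from h import *
goh(-45,-.8,42.7)"

```

```text
time: 10.7
position: [0.5291, 0.147, 0.0423]
tool_rot: [-1.971, -2.446, 0.001]
ft_force: [-0.1, -0.1, -3.0]
grip_width: 0.215
t 10.7 shift mm [-0.1 14.2 -0.4] rot [-0.0006 -0.0001 -0.0003] 0.0 F [-0.1 -0.1 -3. ] g 0.215
in holder mm [-59.2  -0.7  42.3] Fh [-0.2 -0.  -3. ]
```

```bash
python3 -m inch '0 3 -0.4 0 0 0 0;0 3 0 0 0 0 0;0 3 0 0 0 0 0;0 3 0 0 0 0 0;0 0 0 0 0 0 0'; python3 -c "
from h import *
import cv2
goh(-38,-.8,42.7)
cv2.imwrite('pics/w4.png',cams.get_image('wrist')[:,:,::-1])
s=cams.get_image('scene')[:,:,::-1]
cv2.imwrite('pics/s4.png',cv2.resize(s[230:430,310:520],None,fx=3,fy=3,interpolation=cv2.INTER_CUBIC))"

```

```text
time: 11.2
position: [0.5416, 0.1497, 0.0427]
tool_rot: [-1.971, -2.446, 0.001]
ft_force: [-0.5, -0.4, -3.7]
grip_width: 0.222
t 11.2 shift mm [-0.1  8.4 -0. ] rot [-0.0008  0.     -0.0003] 0.1 F [-0.5 -0.4 -3.7] g 0.222
in holder mm [-46.4  -0.7  42.7] Fh [-0.5 -0.3 -3.7]
```

View pics/w4.png

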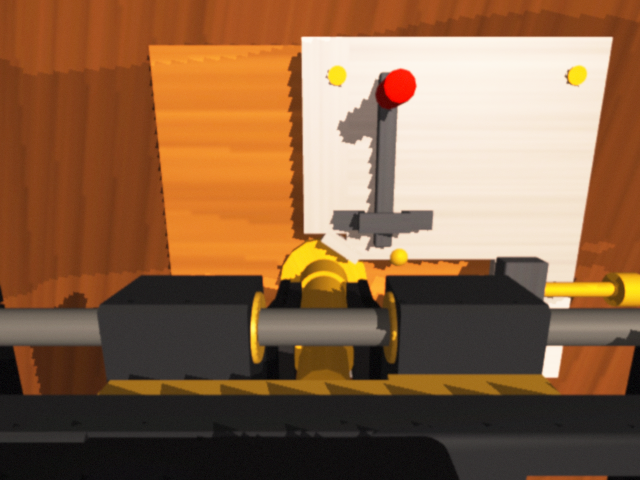

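View pics/s4.png

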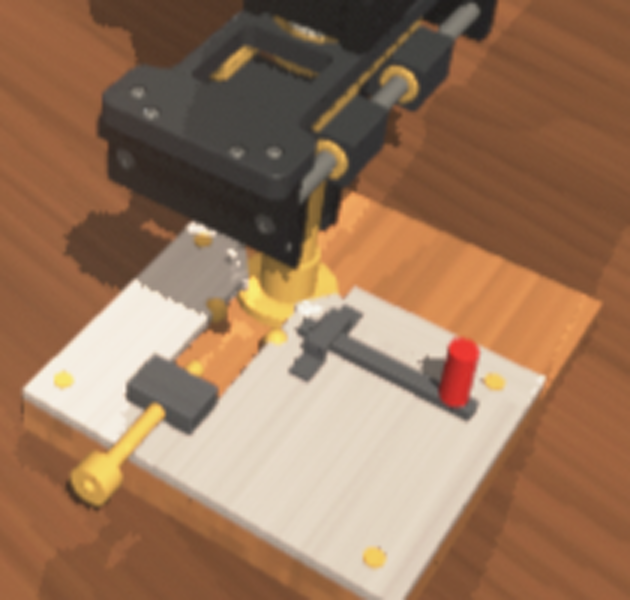

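```bash
python3 -m inch '0 2 0 0 0 0 0;0 2 0 0 0 0 0;0 2 0 0 0 0 0;0 2 0 0 0 0 0'; python3 -c "
from h import *
goh(-32,-.8,42.7)"
python3 -m inch '0 2 0 0 0 0 0;0 2 0 0 0 0 0;0 0 0 0 0 0 0'; python3 -c "
from h import *
goh(-26,-.8,42.7)"

```

```text
time: 11.7
position: [0.549, 0.1512, 0.0425]
tool_rot: [-1.97, -2.446, 0.003]
ft_force: [0.3, -0.2, -3.1]
grip_width: 0.221
t 11.7 shift mm [-0.   6.9 -0.2] rot [-0.002   0.0005 -0.    ] 0.1 F [ 0.3 -0.2 -3.1] g 0.221
in holder mm [-38.9  -0.8  42.5] Fh [ 0.2 -0.3 -3.1]
time: 12.0
position: [0.5525, 0.1526, 0.0422]
tool_rot: [-1.969, -2.445, 0.005]
ft_force: [-0.2, -0.3, -2.0]
grip_width: 0.218
t 12.0 shift mm [-0.6  9.2 -0.6] rot [-0.004  -0.0001  0.0002] 0.2 F [-0.2 -0.3 -2. ] g 0.218
in holder mm [-35.2  -0.2  42.2] Fh [-0.2 -0.2 -2. ]
```

```bash
python3 -m inch '-0.6 2 -0.6 -0.002 0 0 0;0 2 0 -0.002 0 0 0;0 2 0 0 0 0 0'; python3 -c "
from h import *
goh(-26,-.8,42.7)"
python3 -m inch '0 2 0 0 0 0 0;0 2 0 0 0 0 0'; python3 -c "
from h import *
goh(-22,-.8,42.7)"

```

```text
time: 12.3
position: [0.5533, 0.1527, 0.0422]
tool_rot: [-1.966, -2.442, 0.015]
ft_force: [-7.2, -1.2, 3.5]
grip_width: 0.218
t 12.3 shift mm [-0.5  8.4 -0.6] rot [-0.0117  0.001   0.0006] 0.7 F [-7.2 -1.2  3.5] g 0.218
in holder mm [-34.4  -0.3  42.2] Fh [-7.3  0.4  3.5]
time: 12.5
position: [0.5535, 0.1529, 0.0424]
tool_rot: [-1.963, -2.439, 0.027]
ft_force: [-6.5, -1.3, 2.2]
grip_width: 0.219
t 12.5 shift mm [-0.6 12.1 -0.6] rot [-0.0202  0.0028  0.0009] 1.2 F [-6.5 -1.3  2.2] g 0.219
in holder mm [-34.1  -0.2  42.4] Fh [-6.7  0.1  2.2]
```

```bash
python3 -c "
from h import *
import cv2
s=get_state(); print(s['torque'],s['ft_force'],s['joint_positions'])
cv2.imwrite('pics/w5.png',cams.get_image('wrist')[:,:,::-1])
s=cams.get_image('scene')[:,:,::-1]
cv2.imwrite('pics/s5.png',cv2.resize(s[250:430,310:520],None,fx=3.6,fy=3.6,interpolation=cv2.INTER_CUBIC)[:600])"

```

```text
[-0.24783877  1.46439093  0.0301446 ] [-6.53364565 -1.33594147  2.15817518] [ 0.29104126  0.43129891 -0.73019675  1.79757472  0.32468265  1.05813345
 -0.34567002]
```

View pics/w5.png

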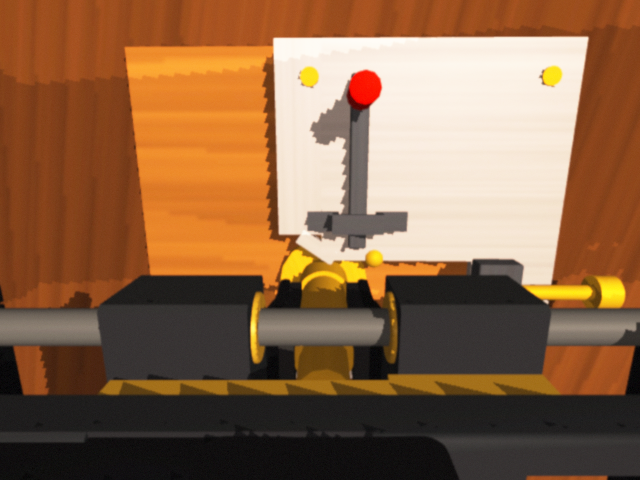

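View pics/s5.png

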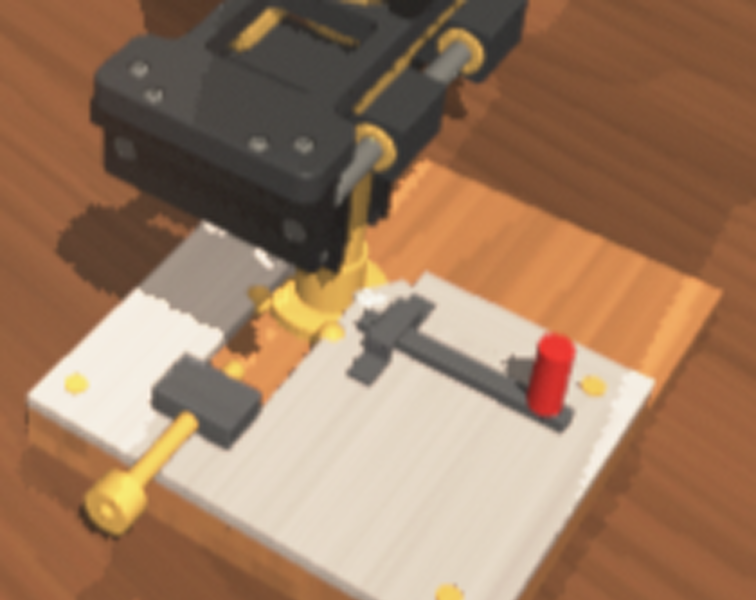

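```bash
python3 -m inch '0 -1 -0.6 -0.01 0.001 0 0;-0.3 0 -0.6 -0.01 0.001 0 0;0 0 0 0 0 0 0'; python3 -c "
from h import *
goh(-26,-.6,43.2)"

```

```text
time: 12.9
position: [0.5524, 0.1525, 0.0432]
tool_rot: [1.968, 2.447, 0.001]
ft_force: [-1.5, 1.4, -3.9]
grip_width: 0.219
t 12.9 shift mm [-0.3  9.3 -0. ] rot [0.0012 0.0003 0.0013] 0.1 F [-1.5  1.4 -3.9] g 0.219
in holder mm [-35.3  -0.3  43.2] Fh [-1.2  1.6 -3.9]
```

```bash
python3 -c "
import cv2
w=cv2.imread('pics/w5.png'); cv2.imwrite('pics/c8.png',cv2.resize(w[225:300,265:400],None,fx=5.9,fy=5.9,interpolation=cv2.INTER_CUBIC))"
```

```text
(no output)
```

View pics/c8.png

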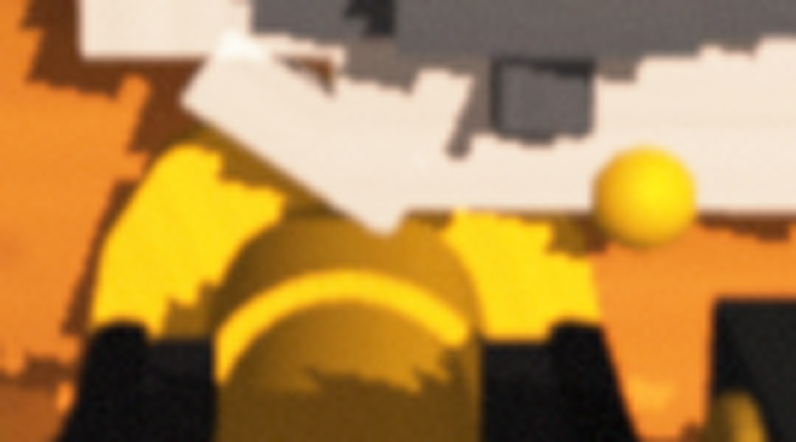

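```bash
python3 - <<'E'
from h import *
import cv2
t=cv2.imread("pics/top0.png"); s=cv2.imread("pics/scene0.png")
cv2.imwrite("pics/c9.png",cv2.resize(t[185:245,185:245],None,fx=10,fy=10,interpolation=cv2.INTER_CUBIC))
cv2.imwrite("pics/c10.png",cv2.resize(s[300:365,360:440],None,fx=9,fy=9,interpolation=cv2.INTER_CUBIC))
L=np.array([[-55,-26,22],[-55,26,22],[-35,-13.5,22],[-35,13.5,22],[20,13.5,22],[20,-13.5,22],[0,-13.5,22],[0,13.5,22]])/1000
print(np.c_[L*1000,((proj('top',hold(H,L))+.4-[185,185])*10).round(),((proj('scene',hold(H,L))+.4-[360,300])*9).round()])
E
```

```text
[[-55.  -26.   22.  467.  498.  290.   75. ]
 [-55.   26.   22.  154.  566.  610.  228. ]
 [-35.  -13.5  22.  368.  396.  294.  187. ]
 [-35.   13.5  22.  207.  431.  461.  270. ]
 [ 20.   13.5  22.  144.  108.  255.  507. ]
 [ 20.  -13.5  22.  304.   73.   82.  415. ]
 [  0.  -13.5  22.  327.  190.  162.  329. ]
 [  0.   13.5  22.  167.  225.  333.  418. ]]
```

View pics/c9.png

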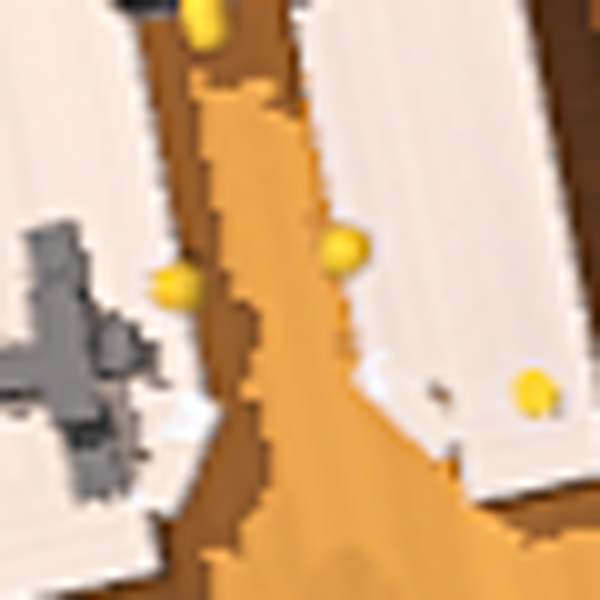

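View pics/c10.png

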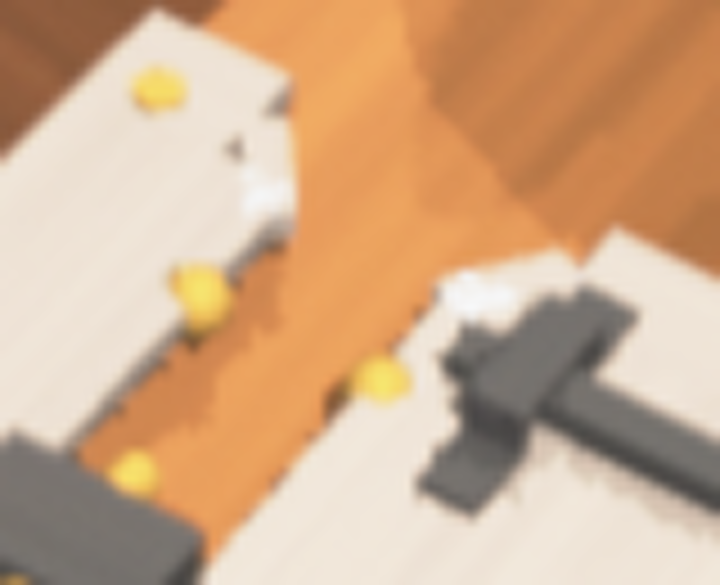

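```bash
python3 -m inch '-0.6 0 0 0.001 0 0.001 0;-0.6 0 0 0 0 0 0;0 0 0 0 0 0 0'; python3 -c "
from h import *
goh(-30,-1.5,43)"
python3 -m inch '0 2 0 0 0 0 0;0 2 0 0 0 0 0'; python3 -c "
from h import *
goh(-26,-1.5,43)"

```

```text
time: 13.2
position: [0.5524, 0.1524, 0.0432]
tool_rot: [-1.969, -2.447, -0.002]
ft_force: [-2.2, 0.3, -3.3]
grip_width: 0.219
t 13.2 shift mm [-1.1  5.3  0.2] rot [ 0.0007 -0.0015  0.0007] 0.1 F [-2.2  0.3 -3.3] g 0.219
in holder mm [-35.3  -0.4  43.2] Fh [-2.1  0.8 -3.3]
time: 13.4
position: [0.5537, 0.1527, 0.0427]
tool_rot: [-1.967, -2.444, 0.006]
ft_force: [-6.1, -0.2, 0.4]
grip_width: 0.218
t 13.4 shift mm [-1.1  7.9 -0.3] rot [-0.0058 -0.0006  0.0007] 0.3 F [-6.1 -0.2  0.4] g 0.218
in holder mm [-34.   -0.4  42.7] Fh [-6.   1.1  0.4]
```

```bash
python3 -m inch '0 -3 -0.3 -0.003 0 0 0;0.8 -2 0 -0.003 0 0 0;0.8 0 0 0 0 0 0;0 0 0 0 0 0 0'; python3 -c "
from h import *
goh(-30,.8,43)"

```

```text
time: 13.8
position: [0.5516, 0.1523, 0.0441]
tool_rot: [1.968, 2.443, 0.007]
ft_force: [-0.6, 1.3, -4.2]
grip_width: 0.217
t 13.8 shift mm [1.1 6.1 1.1] rot [ 0.0068  0.0009 -0.0001] 0.4 F [-0.6  1.3 -4.2] g 0.217
in holder mm [-36.1  -0.3  44.1] Fh [-0.3  1.4 -4.2]
```

```bash
python3 -m inch '0 -3 0.5 0.003 0 0 0;0 -3 0.5 0.003 0 0 0;0 0 0 0 0 0 0'; python3 -c "
from h import *
import cv2
goh(-30,0,43)
cv2.imwrite('pics/w6.png',cams.get_image('wrist')[:,:,::-1])
w=cv2.imread('pics/w6.png'); cv2.imwrite('pics/c11.png',cv2.resize(w[225:300,265:400],None,fx=5.9,fy=5.9,interpolation=cv2.INTER_CUBIC))"

```

```text
time: 14.1
position: [0.5462, 0.1505, 0.0434]
tool_rot: [1.97, 2.444, 0.001]
ft_force: [-0.4, -0.5, -3.7]
grip_width: 0.221
t 14.1 shift mm [ 0.9 11.7  0.4] rot [ 0.002   0.0016 -0.0006] 0.2 F [-0.4 -0.5 -3.7] g 0.221
in holder mm [-41.7  -0.9  43.4] Fh [-0.5 -0.4 -3.7]
```

View pics/c11.png

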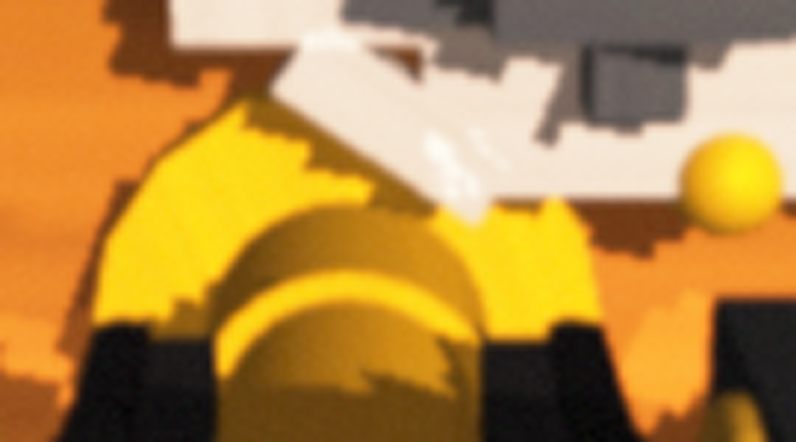

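```bash
python3 - <<'E'
from h import *
s=get_state()
# backproject wrist pixel at plane z
def back(px,z):
    i=cams.camera_info('wrist');M=i['mount'];Rw=R.from_rotvec(s['tool_rot']).as_matrix()
    d=M[:3,:3]@np.linalg.inv(i['intrinsics'])@np.array([*px,1.]); d=Rw@d; o=Rw@M[:3,3]+s['position']
    p=o+d*(z-o[2])/d[2]; q=p-[H[0],H[1],z]; c,n=np.cos(H[2]),np.sin(H[2])
    return np.round([1000*(c*q[0]+n*q[1]),1000*(-n*q[0]+c*q[1])],1)
f=lambda u,v:(264.6+u/5.9,224.6+v/5.9)
for nm,uv,z in [('corner',(478,225),.022),('edge650',(620,200),.022),('edge790',(790,200),.022),('platecorner',(170,47),.022),('flangeL',(95,320),.0154),('flange top',(262,98),.0154),('neckfront top',(350,272),.0354),('neckL',(217,335),.0354),('neckR',(483,335),.0354),('ball',(730,182),.022)]:
    print(nm,back(f(*uv),z))
E
```

```text
corner [-30.5  11.5]
edge650 [-19.   13.6]
edge790 [-5.2 13.6]
platecorner [-55.3  26.3]
flangeL [-62.6   1. ]
flange top [-48.2  20.5]
neckfront top [-40.9  11.8]
neckL [-51.1   6.7]
neckR [-30.8   6.7]
ball [-10.1  15.1]
```

```bash
python3 - <<'E'
from h import *
def tb(cam,px,z):
    i=cams.camera_info(cam);Rw=R.from_rotvec(i['orientation']).as_matrix()
    d=Rw@np.linalg.inv(i['intrinsics'])@np.array([*px,1.]);o=i['eye'];p=o+d*(z-o[2])/d[2]
    q=p-[H[0],H[1],z]; c,n=np.cos(H[2]),np.sin(H[2]); return np.round([1000*(c*q[0]+n*q[1]),1000*(-n*q[0]+c*q[1])],1)
for z in (.017,.022,.025):
  print(z,'L',tb('top',np.array([220,410])/10+184.6,z),'R',tb('top',np.array([358,378])/10+184.6,z),'sceneR',tb('scene',np.array([295,225])/9+[359.6,299.6],z),'sceneL',tb('scene',np.array([437,278])/9+[359.6,299.6],z))
  print('edgeL',tb('top',np.array([178,225])/10+184.6,z),'edgeR',tb('top',np.array([325,190])/10+184.6,z),'sc edges',tb('scene',np.array([130,375])/9+[359.6,299.6],z),tb('scene',np.array([255,505])/9+[359.6,299.6],z))
E
```

```text
0.017 L [-31.1  11.6] R [-30.8 -11.6] sceneR [-33.3 -11.8] sceneL [-36.3   9.5]
edgeL [ 0.7 12.6] edgeR [  1.1 -12.3] sc edges [  5.6 -14.7] [15.5 11.2]
0.022 L [-32.1  10.7] R [-31.8 -12.4] sceneR [-28.6  -9.4] sceneL [-31.5  11.6]
edgeL [-0.5 11.7] edgeR [  0.  -13.1] sc edges [  9.9 -12.3] [19.7 13.3]
0.025 L [-32.7  10.2] R [-32.4 -12.9] sceneR [-25.8  -8. ] sceneL [-28.7  12.9]
edgeL [-1.1 11.1] edgeR [ -0.7 -13.5] sc edges [ 12.5 -10.9] [22.2 14.6]
```

```bash
python3 -m inch '0.5 2.5 0.5 0.002 0.002 0 0;0.4 2.5 0.3 0 0 0 0;0 0 0 0 0 0 0'; python3 -c "
from h import *
goh(-37,0,42.5)"
python3 -m inch '2 0 0 0 0 0 0'; python3 -c "
from h import *
goh(-37,0,42.5)"
python3 -m inch '2 0 0 0 0 0 0'; python3 -c "
from h import *
goh(-37,0,42.5)"
python3 -m inch '-2 0 0 0 0 0 0;-2 0 0 0 0 0 0'; python3 -c "
from h import *
goh(-37,0,42.5)"
python3 -m inch '-2 0 0 0 0 0 0'; python3 -c "
from h import *
goh(-37,0,42.5)"
```

```text
time: 14.45
position: [0.5518, 0.1525, 0.0427]
tool_rot: [-1.972, -2.446, -0.001]
ft_force: [-0.0, 1.0, -4.7]
grip_width: 0.217
t 14.45 shift mm [ 0.2 -1.1  0.2] rot [ 0.0006 -0.0005 -0.0009] 0.1 F [-0.   1.  -4.7] g 0.217
in holder mm [-35.9  -0.2  42.7] Fh [ 0.2  1.  -4.7]
time: 14.55
position: [0.5518, 0.1531, 0.0426]
tool_rot: [1.972, 2.444, -0.001]
ft_force: [-0.5, -4.8, -0.9]
grip_width: 0.224
t 14.55 shift mm [-0.4 -1.2  0.1] rot [ 0.0001  0.0014 -0.0015] 0.1 F [-0.5 -4.8 -0.9] g 0.224
in holder mm [-35.8   0.4  42.6] Fh [-1.5 -4.6 -0.9]
time: 14.65
position: [0.5517, 0.1532, 0.0426]
tool_rot: [1.972, 2.442, -0.005]
ft_force: [-1.2, -4.7, -1.0]
grip_width: 0.222
t 14.65 shift mm [-0.5 -1.2  0.1] rot [-0.0004  0.0042 -0.0025] 0.3 F [-1.2 -4.7 -1. ] g 0.222
in holder mm [-35.8   0.5  42.6] Fh [-2.2 -4.3 -1. ]
time: 14.85
position: [0.5521, 0.1521, 0.0427]
tool_rot: [1.973, 2.445, 0.001]
ft_force: [-1.7, 2.2, -3.8]
grip_width: 0.22
t 14.85 shift mm [ 0.6 -1.3  0.2] rot [ 0.0003 -0.0001 -0.0016] 0.1 F [-1.7  2.2 -3.8] g 0.22
in holder mm [-35.7  -0.6  42.7] Fh [-1.2  2.5 -3.8]
time: 14.95
position: [0.5521, 0.152, 0.0428]
tool_rot: [-1.97, -2.445, -0.003]
ft_force: [-0.8, 3.1, -3.6]
grip_width: 0.217
t 14.95 shift mm [ 0.7 -1.3  0.3] rot [ 0.0007 -0.0026 -0.0004] 0.2 F [-0.8  3.1 -3.6] g 0.217
in holder mm [-35.7  -0.7  42.8] Fh [-0.1  3.2 -3.6]
```

```bash
python3 -m inch '1 0 0.2 0 -0.001 0 0;0 3 0 0 0 0 0;0 3 0 -0.003 0 0 0'; python3 -c "
from h import *
goh(-30,-.1,42.7)"
python3 -m inch '0 4 -0.2 -0.003 0 0 0'; python3 -c "
from h import *
goh(-30,-.1,42.7)"

```

```text
time: 15.25
position: [0.5535, 0.1528, 0.0421]
tool_rot: [-1.969, -2.444, 0.009]
ft_force: [-9.7, -1.5, 10.2]
grip_width: 0.217
t 15.25 shift mm [ 0.1  4.1 -0.6] rot [-0.0065  0.001  -0.0002] 0.4 F [-9.7 -1.5 10.2] g 0.217
in holder mm [-34.1  -0.2  42.1] Fh [-9.8  0.6 10.2]
time: 15.35
position: [0.5538, 0.1529, 0.0422]
tool_rot: [-1.967, -2.442, 0.017]
ft_force: [-12.5, -2.9, 9.2]
grip_width: 0.219
t 15.35 shift mm [ 0.1  3.8 -0.5] rot [-0.0122  0.0025 -0.0001] 0.7 F [-12.5  -2.9   9.2] g 0.219
in holder mm [-33.8  -0.2  42.2] Fh [-12.8  -0.2   9.2]
```

```bash
python3 -m inch '0 1 -0.5 -0.006 0.001 0 0;0 2 -0.4 -0.006 0 0.06 0;0 2.5 0 -0.003 0 -0.06 0;0 2.5 -0.2 -0.003 0 -0.06 0' 60; python3 -c "
from h import *
goh(-30,-.1,42.9)"
python3 -m inch '0 3 -0.2 -0.004 0 0.06 0;0 3 -0.2 -0.004 0 0.06 0;0 3 -0.2 -0.004 0 -0.06 0'; python3 -c "
from h import *
goh(-30,-.1,42.9)"

```

```text
time: 15.75
position: [0.5552, 0.1531, 0.0423]
tool_rot: [-1.894, -2.503, 0.015]
ft_force: [-6.0, -1.1, 1.8]
grip_width: 0.214
t 15.75 shift mm [ 0.   2.4 -0.7] rot [-0.0095  0.0038  0.0608] 3.5 F [-6.  -1.1  1.8] g 0.214
in holder mm [-32.4  -0.3  42.3] Fh [-6.1  0.2  1.8]
time: 16.05
position: [0.5582, 0.1539, 0.0423]
tool_rot: [-1.97, -2.444, 0.02]
ft_force: [-3.4, -0.0, -0.1]
grip_width: 0.221
t 16.05 shift mm [ 0.1 -0.7 -0.6] rot [-0.0111  0.0064 -0.0008] 0.7 F [-3.4 -0.  -0.1] g 0.221
in holder mm [-29.3  -0.2  42.3] Fh [-3.3  0.7 -0.1]
```

Yaw wiggle beats the friction; the neck is through the pinch at the funnel's inner corners. Straighten and go on.

```bash
python3 -m inch '0 2 -0.3 -0.008 0.003 0.02 0;0 2 -0.2 -0.004 0.003 -0.02 0;0 2 0 0 0 0 0;0 0 0 0 0 0 0'; python3 -c "
from h import *
goh(-20,-.1,42.5)"

```

```text
time: 16.45
position: [0.5663, 0.1548, 0.0426]
tool_rot: [1.973, 2.44, 0.006]
ft_force: [0.4, 0.6, -3.2]
grip_width: 0.215
t 16.45 shift mm [1.  1.2 0.1] rot [ 0.005   0.0001 -0.0037] 0.4 F [ 0.4  0.6 -3.2] g 0.215
in holder mm [-21.2  -1.1  42.6] Fh [ 0.5  0.5 -3.2]
```

```bash
python3 -m inch '1 0 0.2 0.004 0 -0.003 0;0 1.5 0 0 0 0 0;0 2 0 0 0 0 0;0 2 0 0 0 0 0'; python3 -c "
from h import *
goh(-10,-.1,42.4)"
python3 -m inch '0 2.5 0 -0.002 0 0 0;0 2.5 0 -0.002 0 0 0'; python3 -c "
from h import *
goh(-10,-.1,42.4)"

```

```text
time: 16.85
position: [0.569, 0.1562, 0.0421]
tool_rot: [-1.971, -2.443, 0.009]
ft_force: [-7.4, -2.7, 6.0]
grip_width: 0.215
t 16.85 shift mm [ 0.1  8.2 -0.3] rot [-0.0063  0.0012 -0.0015] 0.4 F [-7.4 -2.7  6. ] g 0.215
in holder mm [-18.2  -0.2  42.1] Fh [-7.8 -1.   6. ]
time: 17.05
position: [0.5692, 0.1564, 0.0423]
tool_rot: [-1.968, -2.441, 0.02]
ft_force: [-8.2, -1.5, 4.8]
grip_width: 0.217
t 17.05 shift mm [ 0.   8.  -0.3] rot [-0.0137  0.0033 -0.0013] 0.8 F [-8.2 -1.5  4.8] g 0.217
in holder mm [-18.   -0.1  42.3] Fh [-8.3  0.2  4.8]
```

```bash
python3 -m inch '0 2 -0.4 -0.009 0.002 0 0;0 3 -0.3 -0.009 0 0.03 0;0 3 -0.3 -0.007 0 -0.03 0'; python3 -c "
from h import *
goh(-10,-.1,42.6)"
python3 -m inch '0 3 -0.3 -0.007 0 0.03 0;0 3 -0.3 -0.006 0 -0.03 0'; python3 -c "
from h import *
goh(-10,-.1,42.6)"

```

```text
time: 17.35
position: [0.5695, 0.1564, 0.0422]
tool_rot: [-1.972, -2.445, 0.012]
ft_force: [-7.0, -2.5, 4.0]
grip_width: 0.222
t 17.35 shift mm [-0.   7.7 -0.5] rot [-0.0061  0.0047 -0.0012] 0.4 F [-7.  -2.5  4. ] g 0.222
in holder mm [-17.7  -0.1  42.2] Fh [-7.4 -1.   4. ]
time: 17.55
position: [0.5703, 0.1566, 0.0422]
tool_rot: [1.97, 2.444, -0.013]
ft_force: [-7.0, -2.4, 3.0]
grip_width: 0.217
t 17.55 shift mm [-0.   6.9 -0.4] rot [-0.0047  0.0069 -0.0007] 0.5 F [-7.  -2.4  3. ] g 0.217
in holder mm [-16.9  -0.1  42.2] Fh [-7.3 -0.9  3. ]
```

```bash
python3 -m inch '0 4 -0.5 -0.007 0.004 0.03 0;0 4 -0.4 -0.007 0.002 -0.03 0'; python3 -c "
from h import *
goh(-10,-.1,42.6)"
python3 -m inch '0 4 -0.4 -0.007 0 0.03 0;0 4 -0.3 -0.007 0 -0.03 0'; python3 -c "
from h import *
goh(-10,-.1,42.6)"

```

```text
time: 17.75
position: [0.5714, 0.1568, 0.0422]
tool_rot: [-1.97, -2.446, 0.011]
ft_force: [-9.2, -3.4, 4.8]
grip_width: 0.219
t 17.75 shift mm [ 0.1  5.8 -0.5] rot [-0.0059  0.0039  0.    ] 0.4 F [-9.2 -3.4  4.8] g 0.219
in holder mm [-15.8  -0.2  42.2] Fh [-9.7 -1.4  4.8]
time: 17.95
position: [0.5725, 0.157, 0.0422]
tool_rot: [1.97, 2.447, -0.016]
ft_force: [-9.6, -3.1, 5.4]
grip_width: 0.215
t 17.95 shift mm [ 0.   4.7 -0.4] rot [-0.0074  0.0066  0.0006] 0.6 F [-9.6 -3.1  5.4] g 0.215
in holder mm [-14.7  -0.1  42.2] Fh [-10.1  -1.    5.4]
```

```bash
python3 -m inch '0 4 -1.2 -0.009 0.004 0.03 0;0 4 -1 -0.008 0.003 -0.03 0;0 4 -0.8 -0.007 0 0.03 0'; python3 -c "
from h import *
goh(-10,-.1,42.6)"
python3 -m inch '0 3.5 -0.6 -0.005 0 -0.03 0'; python3 -c "
from h import *
goh(-10,-.1,42.6)"

```

```text
time: 18.25
position: [0.5746, 0.1577, 0.0421]
tool_rot: [-2.004, -2.417, 0.008]
ft_force: [-9.0, -1.9, 3.5]
grip_width: 0.219
t 18.25 shift mm [-0.1  2.5 -0.5] rot [-0.0048  0.0023 -0.0284] 1.7 F [-9.  -1.9  3.5] g 0.219
in holder mm [-12.5   0.   42.1] Fh [-9.2  0.1  3.5]
time: 18.35
position: [0.5753, 0.1576, 0.0422]
tool_rot: [-1.968, -2.448, 0.011]
ft_force: [-7.5, -3.1, 3.0]
grip_width: 0.216
t 18.35 shift mm [ 0.1  1.8 -0.4] rot [-0.0063  0.0037  0.0018] 0.4 F [-7.5 -3.1  3. ] g 0.216
in holder mm [-11.8  -0.2  42.2] Fh [-8.  -1.4  3. ]
```

```bash
python3 -m inch '0 3 -0.8 -0.006 0.003 0.02 0;0 2.5 -0.6 -0.005 0.001 -0.02 0'; python3 -c "
from h import *
goh(-10,-.1,42.6)"
python3 -m inch '0 2 -0.4 -0.003 0 0 0'; python3 -c "
from h import *
goh(-4,-.1,42.6)"

```

```text
time: 18.55
position: [0.5764, 0.1577, 0.0422]
tool_rot: [-1.966, -2.447, 0.007]
ft_force: [-4.8, -2.5, -0.2]
grip_width: 0.22
t 18.55 shift mm [ 0.2  0.7 -0.4] rot [-0.0052  0.0011  0.0025] 0.3 F [-4.8 -2.5 -0.2] g 0.22
in holder mm [-10.7  -0.3  42.2] Fh [-5.2 -1.4 -0.2]
time: 18.65
position: [0.5766, 0.1578, 0.0422]
tool_rot: [-1.965, -2.447, 0.009]
ft_force: [-5.1, -1.0, 1.0]
grip_width: 0.218
t 18.65 shift mm [ 0.2  6.5 -0.5] rot [-0.0063  0.0018  0.0029] 0.4 F [-5.1 -1.   1. ] g 0.218
in holder mm [-10.5  -0.3  42.2] Fh [-5.2  0.1  1. ]
```

```bash
python3 -m inch '0.2 3 -0.5 -0.004 0.001 0.02 0;0 3 -0.4 -0.004 0 -0.02 0'; python3 -c "
from h import *
goh(-4,-.1,42.6)"
python3 -m inch '0 2 -0.2 -0.002 0 0 0;0 0 0 0 0 0 0'; python3 -c "
from h import *
goh(0,-.1,42.4)"

```

```text
time: 18.85
position: [0.5775, 0.1581, 0.0422]
tool_rot: [-1.965, -2.446, 0.015]
ft_force: [-7.1, -2.5, 2.9]
grip_width: 0.216
t 18.85 shift mm [ 0.1  5.6 -0.4] rot [-0.0099  0.0028  0.0028] 0.6 F [-7.1 -2.5  2.9] g 0.216
in holder mm [-9.6 -0.2 42.2] Fh [-7.5 -0.9  2.9]
time: 19.05
position: [0.5776, 0.1581, 0.0423]
tool_rot: [-1.963, -2.446, 0.019]
ft_force: [-0.1, -0.4, -3.2]
grip_width: 0.217
t 19.05 shift mm [ 0.   9.5 -0.2] rot [-0.0126  0.0039  0.0037] 0.8 F [-0.1 -0.4 -3.2] g 0.217
in holder mm [-9.5 -0.2 42.3] Fh [-0.1 -0.4 -3.2]
```

```bash
python3 -m inch '0 0 -0.3 -0.01 0.003 0.003 0;0 2.5 0 -0.005 0.001 0 0;0 3 0 -0.004 0 0 0'; python3 -c "
from h import *
goh(-4,-.1,42.6)"
python3 -m inch '0 2.5 -0.2 -0.004 0 0 0;0 0 0 0 0 0 0'; python3 -c "
from h import *
goh(0,-.1,42.4)"

```

```text
time: 19.35
position: [0.5789, 0.1585, 0.0421]
tool_rot: [-1.97, -2.447, 0.003]
ft_force: [-10.0, -2.4, 6.2]
grip_width: 0.222
t 19.35 shift mm [ 0.   4.1 -0.5] rot [-0.0019  0.0009  0.0003] 0.1 F [-10.   -2.4   6.2] g 0.222
in holder mm [-8.1 -0.1 42.1] Fh [-10.3  -0.2   6.2]
time: 19.55
position: [0.581, 0.1589, 0.0421]
tool_rot: [1.969, 2.445, 0.001]
ft_force: [0.7, 1.0, -4.1]
grip_width: 0.216
t 19.55 shift mm [ 0.   6.  -0.3] rot [0.0018 0.001  0.0003] 0.1 F [ 0.7  1.  -4.1] g 0.216
in holder mm [-6.  -0.1 42.1] Fh [ 0.9  0.8 -4.1]
```

```bash
python3 -m inch '0 1 -0.4 0.001 0 0 0;0 1.5 0 0 0 0 0;0 1.5 0 0 0 0 0'; python3 -c "
from h import *
goh(0,-.1,42.4)"
python3 -m inch '0 1.5 0 0 0 0 0;0 1.5 0 0 0 0 0'; python3 -c "
from h import *
goh(0,-.1,42.4)"

```

```text
time: 19.85
position: [0.5865, 0.1599, 0.0427]
tool_rot: [1.969, 2.444, 0.004]
ft_force: [0.2, 0.7, -3.2]
grip_width: 0.218
t 19.85 shift mm [0.2 0.4 0.3] rot [ 0.004   0.0005 -0.0001] 0.2 F [ 0.2  0.7 -3.2] g 0.218
in holder mm [-0.4 -0.3 42.7] Fh [ 0.3  0.6 -3.2]
time: 20.05
position: [0.5904, 0.1606, 0.0427]
tool_rot: [1.969, 2.444, 0.006]
ft_force: [-0.2, -0.9, -4.7]
grip_width: 0.222
t 20.05 shift mm [ 0.4 -3.6  0.3] rot [ 0.005   0.0003 -0.0004] 0.3 F [-0.2 -0.9 -4.7] g 0.222
in holder mm [ 3.6 -0.5 42.7] Fh [-0.4 -0.9 -4.7]
```

```bash
python3 -m inch '0.3 1 0.1 0.003 0 0 0;0 1 0 0.002 0 0 0;0 1 0 0 0 0 0'; python3 -c "
from h import *
goh(5,-.1,42.4)"
python3 -m inch '0 1 0 0 0 0 0;0 1 0 0 0 0 0'; python3 -c "
from h import *
goh(5,-.1,42.4)"

```

```text
time: 20.35
position: [0.5943, 0.1617, 0.0428]
tool_rot: [1.971, 2.446, 0.001]
ft_force: [-0.0, 0.5, -3.5]
grip_width: 0.215
t 20.35 shift mm [ 0.1 -2.6  0.4] rot [ 0.0009  0.0001 -0.0005] 0.1 F [-0.   0.5 -3.5] g 0.215
in holder mm [ 7.6 -0.2 42.8] Fh [ 0.1  0.5 -3.5]
time: 20.55
position: [0.5969, 0.1623, 0.0431]
tool_rot: [1.971, 2.445, 0.002]
ft_force: [0.4, -0.2, -2.7]
grip_width: 0.217
t 20.55 shift mm [ 0.  -5.3  0.7] rot [ 0.0018 -0.     -0.0007] 0.1 F [ 0.4 -0.2 -2.7] g 0.217
in holder mm [10.3 -0.1 43.1] Fh [ 0.4 -0.3 -2.7]
```

```bash
python3 -m inch '0 1 0.4 0.001 0 0 0;0 1 0 0 0 0 0'; python3 -c "
from h import *
goh(5,-.1,42.4)"
python3 -m inch '0 1 0.1 0 0 0 0;0 1 0 0 0 0 0'; python3 -c "
from h import *
goh(5,-.1,42.4)"
python3 -m inch '0 1 0 0 0 0 0;0 1 0 0 0 0 0'; python3 -c "
from h import *
goh(5,-.1,42.4)"

```

```text
time: 20.75
position: [0.5992, 0.1629, 0.0429]
tool_rot: [1.971, 2.446, 0.002]
ft_force: [0.7, -0.5, -3.9]
grip_width: 0.219
t 20.75 shift mm [-0.  -7.7  0.4] rot [ 0.0013 -0.     -0.0005] 0.1 F [ 0.7 -0.5 -3.9] g 0.219
in holder mm [12.7 -0.1 42.9] Fh [ 0.6 -0.6 -3.9]
time: 20.95
position: [0.6004, 0.1632, 0.0426]
tool_rot: [-1.971, -2.446, 0.001]
ft_force: [-2.1, -0.5, -1.2]
grip_width: 0.217
t 20.95 shift mm [-0.  -8.9  0.2] rot [-0.0009  0.0002 -0.0006] 0.1 F [-2.1 -0.5 -1.2] g 0.217
in holder mm [13.9 -0.1 42.6] Fh [-2.2 -0.  -1.2]
time: 21.15
position: [0.6005, 0.1633, 0.0422]
tool_rot: [-1.969, -2.444, 0.007]
ft_force: [-4.3, -2.3, -0.1]
grip_width: 0.218
t 21.15 shift mm [-0.1 -9.  -0.2] rot [-0.0052  0.0008 -0.0003] 0.3 F [-4.3 -2.3 -0.1] g 0.218
in holder mm [14.  -0.  42.2] Fh [-4.7 -1.3 -0.1]
```

```bash
python3 -m inch '0 1.5 -0.2 -0.006 0 0 0;0 2.5 -0.3 -0.004 0 0 0'; python3 -c "
from h import *
goh(14,-.1,42.3)"
python3 -m inch '0 3.2 -0.4 -0.006 0 0 0;0 3.2 -0.4 -0.006 0 0 0'; python3 -c "
from h import *
goh(14,-.1,42.3)"

```

```text
time: 21.35
position: [0.6007, 0.1633, 0.0422]
tool_rot: [-1.97, -2.446, 0.007]
ft_force: [-9.9, -2.6, 3.3]
grip_width: 0.216
t 21.35 shift mm [-0.1 -0.2 -0.1] rot [-0.0037  0.0021 -0.0002] 0.2 F [-9.9 -2.6  3.3] g 0.216
in holder mm [14.2 -0.  42.2] Fh [-10.2  -0.4   3.3]
time: 21.55
position: [0.6008, 0.1633, 0.0422]
tool_rot: [1.97, 2.447, -0.011]
ft_force: [-9.6, -2.0, 3.7]
grip_width: 0.216
t 21.55 shift mm [-0.1 -0.3 -0.1] rot [-0.0054  0.0044  0.0002] 0.4 F [-9.6 -2.   3.7] g 0.216
in holder mm [14.3 -0.  42.2] Fh [-9.8  0.1  3.7]
```

```bash
python3 -m inch '0 3.8 -1.2 -0.008 0.003 0 0;0 4 -1.2 -0.007 0.001 0 0'; python3 -c "
from h import *
goh(14,-.1,42.3)"
python3 -m inch '0 4 -1.2 -0.007 0.001 0 0'; python3 -c "
from h import *
goh(14,-.1,42.3)"

```

```text
time: 21.75
position: [0.6009, 0.1633, 0.0422]
tool_rot: [-1.968, -2.446, 0.011]
ft_force: [-10.1, -2.9, 1.7]
grip_width: 0.218
t 21.75 shift mm [-0.1 -0.4 -0.1] rot [-0.0068  0.0025  0.001 ] 0.4 F [-10.1  -2.9   1.7] g 0.218
in holder mm [14.4 -0.  42.2] Fh [-10.5  -0.6   1.7]
time: 21.85
position: [0.601, 0.1634, 0.0423]
tool_rot: [-1.967, -2.446, 0.013]
ft_force: [-10.1, -2.5, 2.3]
grip_width: 0.226
t 21.85 shift mm [-0.1 -0.5 -0. ] rot [-0.0082  0.0026  0.0014] 0.5 F [-10.1  -2.5   2.3] g 0.226
in holder mm [14.5 -0.  42.3] Fh [-10.4  -0.3   2.3]
```

```bash
python3 -m inch '0 4.8 -1.6 -0.01 0.001 0 0;0 4.8 -1.6 -0.01 0.001 0 0'; python3 -c "
from h import *
goh(14,-.1,42.3)"
python3 -m inch '0 5 -1.7 -0.01 0.001 0 0;0 5 -1.7 -0.01 0.001 0 0'; python3 -c "
from h import *
goh(14,-.1,42.3)"

```

```text
time: 22.05
position: [0.601, 0.1633, 0.0423]
tool_rot: [-1.966, -2.446, 0.014]
ft_force: [-11.5, -3.8, 1.1]
grip_width: 0.22
t 22.05 shift mm [-0.  -0.5 -0. ] rot [-0.0089  0.0029  0.002 ] 0.6 F [-11.5  -3.8   1.1] g 0.22
in holder mm [14.5 -0.1 42.3] Fh [-12.1  -1.2   1.1]
time: 22.25
position: [0.6011, 0.1634, 0.0423]
tool_rot: [-1.965, -2.446, 0.016]
ft_force: [-11.1, -2.3, 1.0]
grip_width: 0.22
t 22.25 shift mm [-0.1 -0.6  0. ] rot [-0.0102  0.0033  0.0029] 0.6 F [-11.1  -2.3   1. ] g 0.22
in holder mm [14.6 -0.  42.3] Fh [-11.3   0.1   1. ]
```

```bash
python3 -m inch '0 5.6 -2.2 -0.011 0.002 0.001 0;0 5.6 -2.2 -0.011 0.001 0.001 0'; python3 -c "
from h import *
goh(14,-.1,42.3)"
python3 -m inch '0 5.7 -2.2 -0.011 0.001 0 0;0 5.7 -2.2 -0.011 0.001 0 0;0 5.7 -2.2 -0.011 0.001 0 0'; python3 -c "
from h import *
goh(14,-.1,42.3)"
python3 -m inch '0 5.7 -2.2 -0.011 0.001 0 0;0 5.7 -2.2 -0.011 0.001 0 0;0 5.7 -2.2 -0.011 0.001 0 0'; python3 -c "
from h import *
goh(14,-.1,42.3)"

```

```text
time: 22.45
position: [0.6011, 0.1634, 0.0424]
tool_rot: [-1.965, -2.444, 0.018]
ft_force: [-12.1, -3.4, -0.2]
grip_width: 0.218
t 22.45 shift mm [-0.1 -0.7  0.1] rot [-0.0123  0.0028  0.0018] 0.7 F [-12.1  -3.4  -0.2] g 0.218
in holder mm [14.7 -0.  42.4] Fh [-12.5  -0.7  -0.2]
time: 22.75
position: [0.6013, 0.1634, 0.0424]
tool_rot: [-1.962, -2.444, 0.023]
ft_force: [-11.7, -2.9, -0.0]
grip_width: 0.215
t 22.75 shift mm [-0.1 -0.8  0.1] rot [-0.0159  0.0035  0.0032] 1.0 F [-11.7  -2.9  -0. ] g 0.215
in holder mm [14.8 -0.  42.4] Fh [-12.   -0.4  -0. ]
time: 23.05
position: [0.6014, 0.1634, 0.0425]
tool_rot: [-1.959, -2.444, 0.028]
ft_force: [-12.1, -2.8, 0.2]
grip_width: 0.217
t 23.05 shift mm [-0.1 -0.9  0.2] rot [-0.0197  0.0044  0.0045] 1.2 F [-12.1  -2.8   0.2] g 0.217
in holder mm [14.9 -0.  42.5] Fh [-12.4  -0.2   0.2]
```

```bash
python3 -m inch '0 6.2 -2.4 -0.015 0.002 0.001 0;0 6.2 -2.4 -0.015 0.001 0 0;0 6.2 -2.4 -0.015 0.001 0 0'; python3 -c "
from h import *
goh(14,-.1,42.3)"
python3 -m inch '0 6.2 -2.4 -0.015 0.001 0 0;0 6.2 -2.4 -0.015 0.001 0 0;0 6.2 -2.4 -0.015 0.001 0 0'; python3 -c "
from h import *
goh(14,-.1,42.3)"

```

```text
time: 23.35
position: [0.6012, 0.1635, 0.0424]
tool_rot: [-1.961, -2.447, 0.023]
ft_force: [-13.8, -2.5, -0.9]
grip_width: 0.22
t 23.35 shift mm [-0.1 -0.8  0.1] rot [-0.0152  0.0044  0.0051] 1.0 F [-13.8  -2.5  -0.9] g 0.22
in holder mm [14.8  0.  42.4] Fh [-14.    0.5  -0.9]
time: 23.65
position: [0.6011, 0.1634, 0.0424]
tool_rot: [-1.961, -2.451, 0.018]
ft_force: [-13.8, -3.0, 0.4]
grip_width: 0.222
t 23.65 shift mm [-0.1 -0.7  0.1] rot [-0.0103  0.0056  0.0066] 0.8 F [-13.8  -3.    0.4] g 0.222
in holder mm [14.7 -0.  42.4] Fh [-14.2   0.    0.4]
```

```bash
python3 -m inch '0 1.5 0 -0.008 0.004 0.004 0;0 1 0.2 -0.006 0.002 0.002 0;0 0.5 0.2 -0.002 0 0 0'; python3 -c "
from h import *
goh(14,-.1,42)"
python3 -m inch '0 0 0 0 0 0 24;0 0 0 0 0 0 28;0 0 0 0 0 0 32;0 0 0 0 0 0 36'; python3 -c "
from h import *
goh(14,-.1,42)"

```

```text
time: 23.95
position: [0.6006, 0.1632, 0.0421]
tool_rot: [1.969, 2.447, -0.003]
ft_force: [-3.4, -1.7, -0.0]
grip_width: 0.217
t 23.95 shift mm [-0.  -0.1  0.1] rot [-0.0011  0.0015  0.0011] 0.1 F [-3.4 -1.7 -0. ] g 0.217
in holder mm [14.1 -0.1 42.1] Fh [-3.7 -0.9 -0. ]
time: 24.35
position: [0.6042, 0.1642, 0.0438]
tool_rot: [1.966, 2.444, 0.008]
ft_force: [0.7, -0.4, 0.6]
grip_width: 0.334
t 24.35 shift mm [-0.2 -3.9  1.8] rot [0.007  0.0008 0.0011] 0.4 F [ 0.7 -0.4  0.6] g 0.334
in holder mm [17.8  0.1 43.8] Fh [ 0.6 -0.6  0.6]
```

```bash
python3 -m inch '0 -2 0 0.004 0 0 42;0 -1.5 0 0.003 0 0 50;0 0 0 0 0 0 60;0 0 0 0 0 0 60'; python3 -c "
from h import *
import cv2
goh(14,-.1,42)
cv2.imwrite('pics/w7.png',cams.get_image('wrist')[:,:,::-1])"

```

```text
time: 24.75
position: [0.6027, 0.164, 0.045]
tool_rot: [1.968, 2.445, 0.004]
ft_force: [0.0, 0.2, 0.1]
grip_width: 0.567
t 24.75 shift mm [-0.3 -2.3  3. ] rot [0.0039 0.0003 0.0008] 0.2 F [0.  0.2 0.1] g 0.567
in holder mm [16.3  0.3 45. ] Fh [0.1 0.2 0.1]
```

View pics/w7.png

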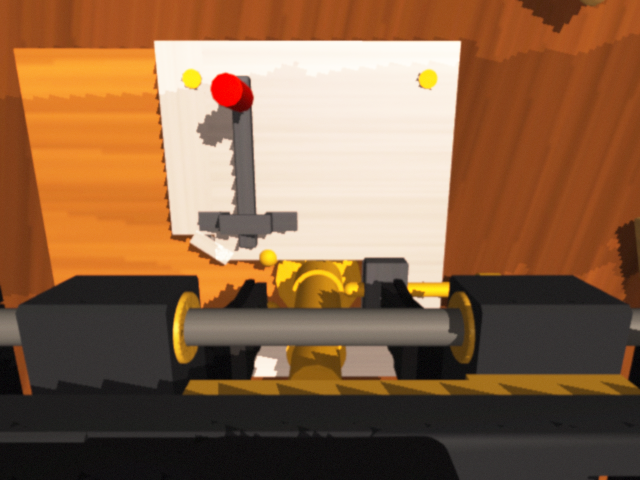

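```bash
python3 -m inch '0 -1 -5 0.003 0 0 60;0 -1 -12 0 0 0 60;0 0 -15 0 0 0 60;0 0 -15 0 0 0 60'; python3 -c "
from h import *
goh(14,-.1,125)"
python3 -m inch '0 0 -15 0 0 0 60;0 0 -15 0 0 0 60;0 0 0 0 0 0 60'; python3 -c "
from h import *
import cv2
goh(14,-.1,125)
s=cams.get_image('scene')[:,:,::-1]
cv2.imwrite('pics/s8.png',cv2.resize(s[250:430,310:520],None,fx=3.3,fy=3.3,interpolation=cv2.INTER_CUBIC))
s=get_state();cv2.imwrite('pics/w8.png',cams.get_image('wrist')[:,:,::-1])
goh(-18.5,88,110)
print(projw(hold(H,np.array([[-18.5,88,54],[-18.5,82,54]])/1000),s))"

```

```text
time: 25.2
position: [0.5991, 0.1633, 0.0936]
tool_rot: [-1.968, -2.446, 0.004]
ft_force: [0.3, 0.8, -0.2]
grip_width: 0.599
t 25.2 shift mm [ -0.4   1.2 -31.4] rot [-0.0031 -0.      0.0013] 0.2 F [ 0.3  0.8 -0.2] g 0.599
in holder mm [12.7  0.3 93.6] Fh [ 0.5  0.7 -0.2]
time: 25.5
position: [0.6016, 0.1644, 0.1313]
tool_rot: [1.967, 2.446, 0.005]
ft_force: [-0.1, 0.8, 0.7]
grip_width: 0.597
t 25.5 shift mm [-0.9 -1.4  6.3] rot [0.0047 0.0003 0.0014] 0.3 F [-0.1  0.8  0.7] g 0.597
in holder mm [ 15.3   0.8 131.3] Fh [0.1 0.8 0.7]
t 25.6 shift mm [ 87.6 -32.3  18.6] rot [0.001  0.0004 0.0013] 0.1 F [ 0.2  0.4 -0.5] g 0.602
in holder mm [ 13.9   0.4 128.7] Fh [ 0.3  0.3 -0.5]
[[264.27489553 108.23705536]
 [264.63392661 119.32124848]]
```

View pics/s8.png

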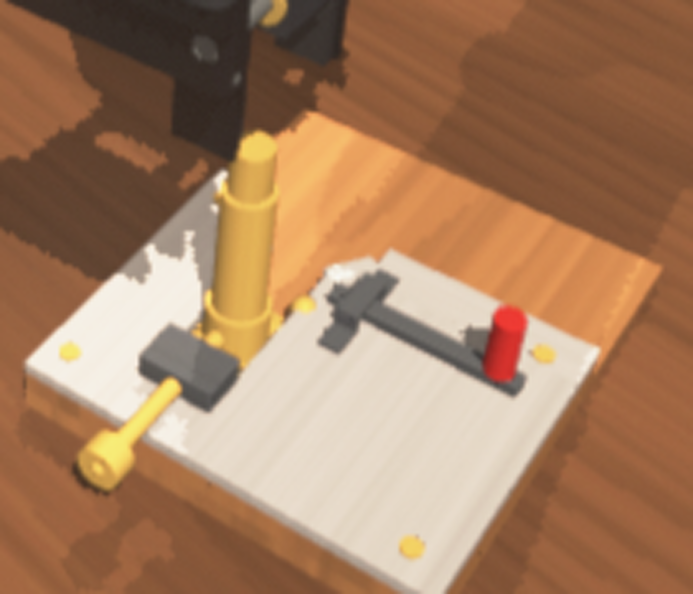

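View pics/w8.png

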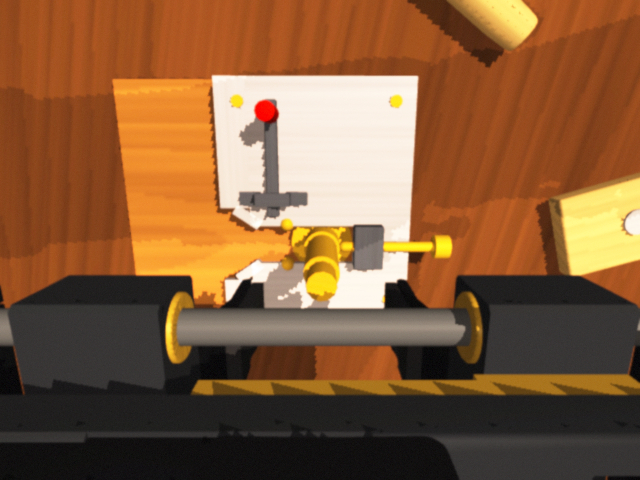

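```bash
python3 -m inch '15 -6 0 0 0 0 60;20 -8 0 0 0 0 60;20 -7 0 0 0 0 60;20 -7 0 0 0 0 60;9 -4 0 0 0 0 60;0 0 0 0 0 0 60'; python3 -c "
from h import *
goh(-18.5,86.4,80)"

```

```text
time: 26.2
position: [0.5425, 0.244, 0.1231]
tool_rot: [-1.963, -2.444, 0.011]
ft_force: [0.2, -0.2, 0.3]
grip_width: 0.602
t 26.2 shift mm [-4.8  7.4 43. ] rot [-0.0097 -0.0007  0.0028] 0.6 F [ 0.2 -0.2  0.3] g 0.602
in holder mm [-25.5  91.2 123.1] Fh [ 0.1 -0.3  0.3]
```

```bash
python3 -m inch '-2.5 4 15 -0.005 0 0.002 60;-2.3 3.4 15 -0.005 0 0 60;0 0 12 0 0 0 60;0 0 0 0 0 0 60'; python3 -c "
from h import *
import cv2
goh(-18.5,86.4,42)
cv2.imwrite('pics/w9.png',cams.get_image('wrist')[:,:,::-1])"

```

```text
time: 26.6
position: [0.552, 0.2369, 0.0758]
tool_rot: [1.974, 2.443, -0.003]
ft_force: [-0.1, -0.1, -0.4]
grip_width: 0.6
t 26.6 shift mm [ 4.2 -0.8 33.8] rot [-0.0008  0.0017 -0.0029] 0.2 F [-0.1 -0.1 -0.4] g 0.6
in holder mm [-17.7  82.2  75.8] Fh [-0.1 -0.1 -0.4]
```

View pics/w9.png

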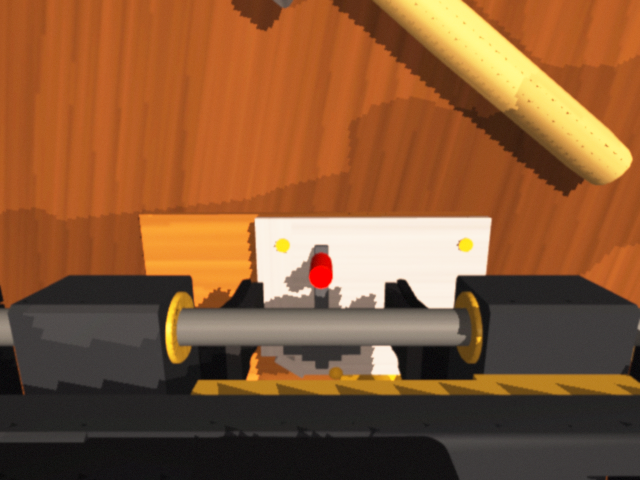

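```bash
python3 -m inch '2.2 -0.4 10 0 0.001 -0.002 60;2 -0.4 10 0 0 0 60;0 0 9 0 0 0 60;0 0 3 0 0 0 60;0 0 0 0 0 0 60'; python3 -c "
from h import *
goh(-18.5,86.4,42)"

```

```text
time: 27.15
position: [0.5516, 0.2409, 0.0423]
tool_rot: [1.973, 2.444, 0.001]
ft_force: [-0.3, 0.6, -0.4]
grip_width: 0.603
t 27.15 shift mm [ 0.1 -1.3  0.3] rot [ 0.0012  0.0003 -0.0022] 0.1 F [-0.3  0.6 -0.4] g 0.603
in holder mm [-17.2  86.3  42.3] Fh [-0.2  0.6 -0.4]
```

Now close on the knob gently.

```bash
python3 -m inch '0 -0.8 0 0 0 -0.001 40;0 0 0 0 0 0 25;0 0 0 0 0 0 20;0 0 0 0 0 0 15;0 0 0 0 0 0 0;0 0 0 0 0 0 0;0 0 0 0 0 0 0;0 0 0 0 0 0 0' 25; python3 -c "
from h import *
goh(-18.5,46.4,42.3)"

```

```text
time: 27.95
position: [0.5497, 0.2409, 0.0436]
tool_rot: [1.971, 2.445, -0.002]
ft_force: [-0.1, 0.2, -0.6]
grip_width: 0.125
t 27.95 shift mm [-40.2   0.6   1.4] rot [-0.0004  0.0011 -0.0009] 0.1 F [-0.1  0.2 -0.6] g 0.125
in holder mm [-19.1  86.6  43.6] Fh [-0.   0.2 -0.6]
```

```bash
python3 -m inch '-3 0.2 0 0 0 0 0;-4 0 0 0 0 0 0;-4 0 0 0 0 0 0;-4 0 0 0 0 0 0;-4 0 0 0 0 0 0'; python3 -c "
from h import *
goh(-18.5,48,43.3)"

```

```text
time: 28.45
position: [0.5534, 0.2241, 0.0436]
tool_rot: [-1.968, -2.446, -0.003]
ft_force: [-1.7, 2.0, 0.3]
grip_width: 0.125
t 28.45 shift mm [-21.4   0.6   0.3] rot [ 0.     -0.0029  0.0014] 0.2 F [-1.7  2.   0.3] g 0.125
in holder mm [-19.1  69.4  43.6] Fh [-1.2  2.3  0.3]
```

```bash
python3 -m inch '-4 0 0 0 -0.002 0 0;-4 0 0 0 0 0 0;-4 0 0 0 0 0 0;-3 0 0 0 0 0 0'; python3 -c "
from h import *
goh(-18.5,48,43.3)"
python3 -m inch '-2 0 0 0 0 0 0;-2 0 0 0 0 0 0'; python3 -c "
from h import *
goh(-18.5,48,43.3)"

```

```text
time: 28.85
position: [0.557, 0.2076, 0.0436]
tool_rot: [-1.97, -2.447, -0.001]
ft_force: [-1.3, 1.6, 0.8]
grip_width: 0.124
t 28.85 shift mm [-4.6  0.6  0.3] rot [-0.0001 -0.0007  0.0007] 0.1 F [-1.3  1.6  0.8] g 0.124
in holder mm [-19.1  52.6  43.6] Fh [-1.   1.8  0.8]
time: 29.05
position: [0.558, 0.203, 0.0436]
tool_rot: [-1.97, -2.446, -0.0]
ft_force: [-1.6, 3.5, 1.9]
grip_width: 0.127
t 29.05 shift mm [0.2 0.6 0.3] rot [-0.0002 -0.0006  0.0002] 0.0 F [-1.6  3.5  1.9] g 0.127
in holder mm [-19.1  47.8  43.6] Fh [-0.8  3.8  1.9]
```

```bash
python3 -m inch '-2 0 0 0 0 0 0;-2 0 0 0 0 0 0'; python3 -c "
from h import *
goh(-18.5,48,43.3)"
python3 -m inch '-3 0 0 0 0 0 0;-3 0 0 0 0 0 0'; python3 -c "
from h import *
goh(-18.5,48,43.3)"

```

```text
time: 29.25
position: [0.5579, 0.203, 0.0437]
tool_rot: [-1.965, -2.445, -0.008]
ft_force: [-1.4, 5.0, -1.5]
grip_width: 0.123
t 29.25 shift mm [0.1 0.6 0.4] rot [ 0.0009 -0.0066  0.002 ] 0.4 F [-1.4  5.  -1.5] g 0.123
in holder mm [-19.1  47.9  43.7] Fh [-0.3  5.2 -1.5]
time: 29.45
position: [0.5579, 0.203, 0.0437]
tool_rot: [-1.958, -2.444, -0.017]
ft_force: [-2.6, 6.8, -2.0]
grip_width: 0.123
t 29.45 shift mm [0.1 0.7 0.4] rot [ 0.0024 -0.0147  0.0055] 0.9 F [-2.6  6.8 -2. ] g 0.123
in holder mm [-19.2  47.9  43.7] Fh [-1.1  7.2 -2. ]
```

```bash
python3 -m inch '-1 0 0 0.002 -0.008 0.004 0;-0.5 0 0 0 -0.006 0.001 0;0 0 0 0 0 0 0;0 0 0 0 0 0 18;0 0 0 0 0 0 25;0 0 0 0 0 0 35;0 0 0 0 0 0 45'; python3 -c "
from h import *
goh(-18.5,48,43.3)"

```

```text
time: 30.15
position: [0.56, 0.1994, 0.0437]
tool_rot: [1.969, 2.443, 0.0]
ft_force: [0.2, -0.2, 0.4]
grip_width: 0.349
t 30.15 shift mm [ 4.1 -0.6  0.4] rot [ 0.0025  0.0028 -0.0003] 0.2 F [ 0.2 -0.2  0.4] g 0.349
in holder mm [-17.9  43.9  43.7] Fh [ 0.1 -0.2  0.4]
```

```bash
python3 -m inch '4 -0.5 -1 0.002 0.002 0 45;1 0 -8 0 0 0 45;0 0 -15 0 0 0 45;0 0 -20 0 0 0 45;0 0 -20 0 0 0 45'; python3 -c "
from h import *
goh(-18.5,60,160)"
python3 -m inch '0 0 -20 0 0 0 45;0 0 -20 0 0 0 45;10 -10 -10 0 0 0 45;15 -15 0 0 0 0 45;15 -15 0 0 0 0 45;15 -20 0 0 0 0 45;10 -20 0 0 0 0 45;0 -20 0 0 0 0 45;0 0 0 0 0 0 45'; python3 - <<'E'
from h import *
import cv2
goh(-18.5,60,160)
s=cams.get_image('scene')[:,:,::-1]
cv2.imwrite('pics/s10.png',cv2.resize(s[230:430,310:520],None,fx=3,fy=3,interpolation=cv2.INTER_CUBIC))
t=cams.get_image('top')[:,:,::-1]; cv2.imwrite('pics/t10.png',t)
st=get_state();cv2.imwrite('pics/w10.png',cams.get_image('wrist')[:,:,::-1])
print('wrist knob shut',projw(hold(H,np.array([[-18.5,48,54],[14,0,108]])/1000),st))
print(((proj('scene',hold(H,np.array([[-18.5,48,54],[14,0,108],[14.3,0,34]])/1000))-[310,230])*3).round())
E
```

```text
time: 30.65
position: [0.5569, 0.2033, 0.1097]
tool_rot: [-1.97, -2.445, 0.007]
ft_force: [0.0, 0.3, -0.3]
grip_width: 0.448
t 30.65 shift mm [ 11.5   1.3 -50.3] rot [-0.0042  0.0014 -0.0004] 0.3 F [ 0.   0.3 -0.3] g 0.448
in holder mm [-20.   48.4 109.7] Fh [ 0.1  0.2 -0.3]
time: 31.55
position: [0.431, 0.2547, 0.1647]
tool_rot: [1.959, 2.455, -0.006]
ft_force: [-0.1, -0.3, -0.8]
grip_width: 0.448
t 31.55 shift mm [-66.5 113.    4.6] rot [-0.0022  0.0029  0.0093] 0.6 F [-0.1 -0.3 -0.8] g 0.448
in holder mm [-132.1  125.4  164.7] Fh [-0.2 -0.3 -0.8]
wrist knob shut [[468.77308634 342.55546616]
 [540.39267761 449.56591058]]
[[369. 302.]
 [228. 189.]
 [214. 333.]]
```

View pics/s10.png

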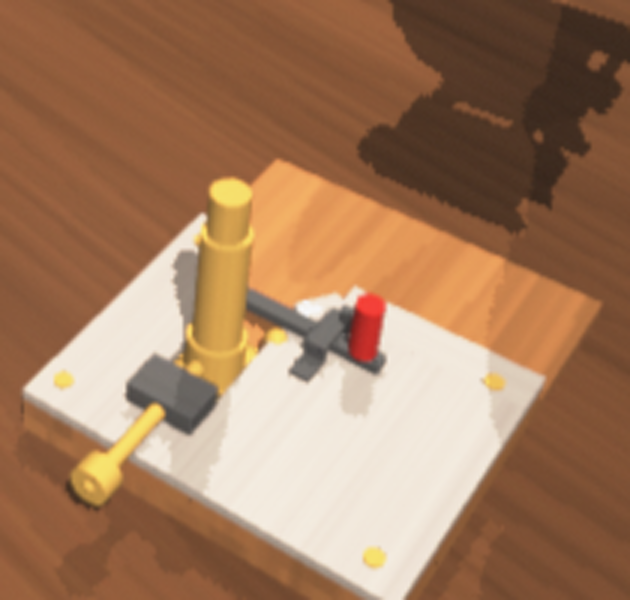

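View pics/w10.png

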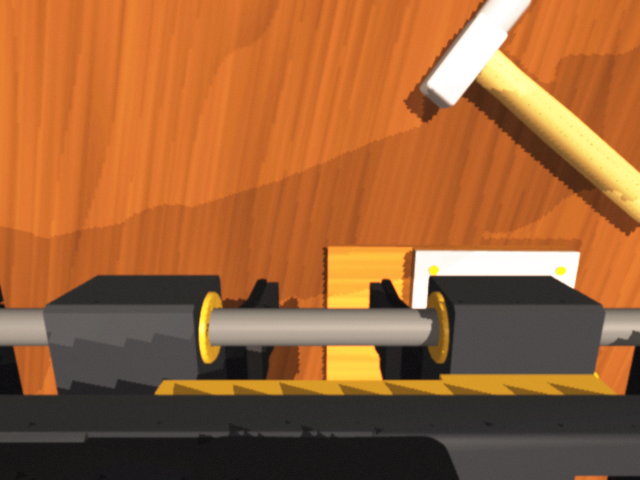

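View pics/t10.png

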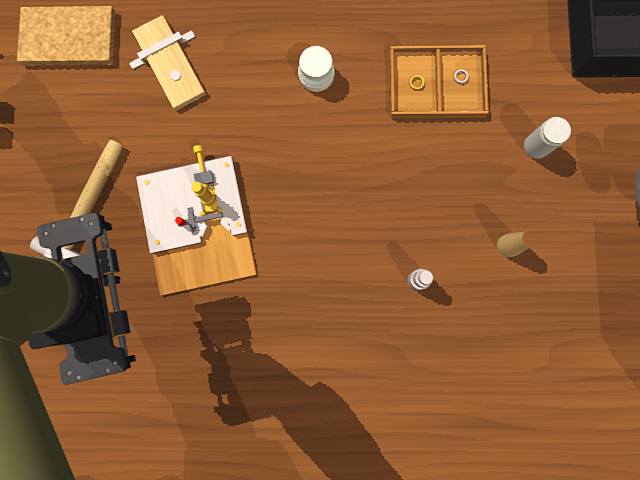

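```bash
python3 - <<'E'
import cv2
from h import *
s=cams.get_image('scene')[:,:,::-1]
cv2.imwrite('pics/s11.png',cv2.resize(s[285:380,345:450],None,fx=6.3,fy=6.3,interpolation=cv2.INTER_CUBIC))
t=cams.get_image('top')[:,:,::-1]
cv2.imwrite('pics/t11.png',cv2.resize(t[155:235,165:245],None,fx=7.4,fy=7.4,interpolation=cv2.INTER_CUBIC))
print(get_state()['ft_force'])
E
```

```text
[ 0.38161753 -0.01888959  0.47178788]
```

View pics/s11.png

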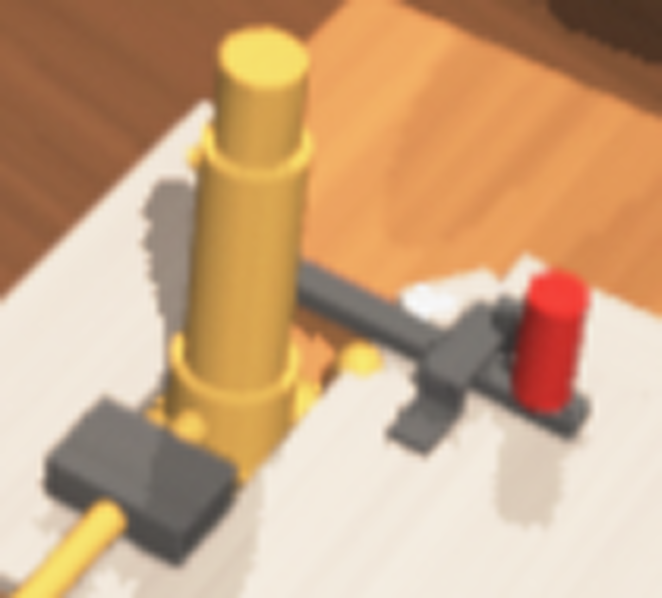

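View pics/t11.png

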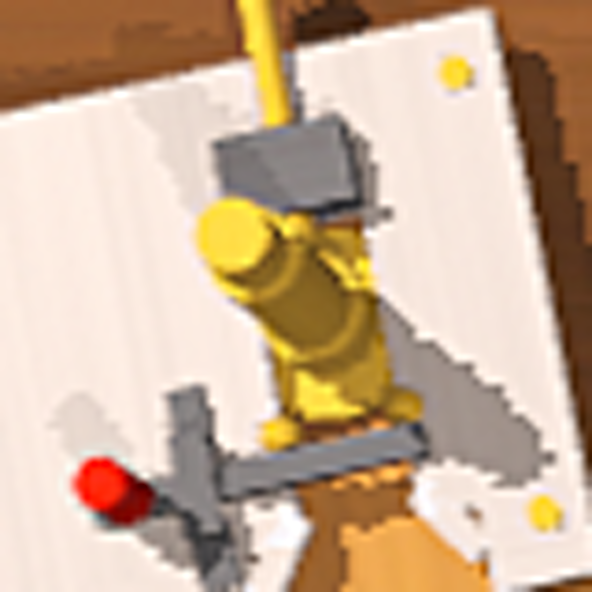

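```bash
python3 - <<'E'
from h import *
print(proj('top',hold(H,np.array([[14.2,0.5,108]])/1000)), 'obs',[196.5,186.8])
print(get_state()['time'],job.close_job())
E
```

```text
[[195.319167   185.89456998]] obs [196.5, 186.8]
the job is handed in; nothing more can be done
31.8 None
```

I put the brass mandrel in the holder, pressed it home against the stop screw, shut the keeper behind it and handed the job in at 31.8 s of the 72 s allowed.

- **Stop:** I felt it about 14 mm past the holder's origin. I held the mandrel there for more than half a second; the wrist readings were 12–12.5 N for about 0.6 s, then about 14 N for 0.3 s more. The highest reading was 14.2 N; I only read the force at the end of each move. The push on the screw itself was probably slightly lower, because the flange was also rubbing lightly on the channel floor.
- **Letting go:** The hand drifted about 4 mm forward as the jaws opened. The rear pad may have touched the mandrel, but only towards the stop and with under 1 N.
- **Keeper:** The bolt met its end stop with the knob at y = 47.9 mm, against 48 mm expected. I felt about 7 N there.
- **Last pictures:** The mandrel stands upright at the screw, the bolt lies across the slot behind the neck, and the hand is clear with zero force. The camera positions agree with the expected ones to about 1 px. That is 1–2 mm, so a gap at the stop smaller than that would not show.

**Disagreement with the description:** The inner corners of the slot's mouth, about 31 mm before the holder's origin, leave only about 23 mm, both seen and felt. The slot is given as 27 mm, and the neck is 24 mm. A first straight push jammed there, reading up to 12.8 N. I got through by twisting the mandrel slightly back and forth while pushing, with about 6 N read during it.

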